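# Find the key, post the battery packs, lock up

### The job

Find out, by trying the keys from the rack in the lock of the battery return box, which one turns it, and turn that key fully clockwise (seen from above) so that the shutter opens. With the key left in the lock, push every battery pack lying on the table through the spring flap, so that all are inside the box and the flap has swung shut. Then turn the key fully back to lock the shutter, take it out, and leave all three keys standing in the rack without disturbing the beaker, the whiteboard eraser or the bottle.

Things in the scene. Friction and masses are not known exactly. Their poses are not given: they have to be found in the camera images.
- box: Grey battery return box, fixed. Origin on the table, below the port, in the front face; x into the box, y towards the lock, z up. Spans x 0 to 350, y -75 to 190 mm, 170 mm tall; packs fall into y -69 to 69 (clear window on top, slippery ramp behind the port), lock case at y 75 to 184. Before the port a solid ledge block: x -170 to 0, y -60 to 60 mm, top 110 mm up (polished steel sill next to the port).
- box_port (a point): Middle of the port's lower edge, at ledge height, in the front face; box axes. Port 64 mm wide, 46 mm high; box front goes on to 170 mm above the table. Guides 16 mm tall on the ledge funnel from 92 mm apart (60 mm before the port) to 64 mm. A pack tips in and slides down the slippery ramp when pushed until its rear end is 10 mm from the port, or sooner.
- ledge_mid (a point): Point on the ledge top (110 mm above the table), 85 mm in front of the port; box axes. Lay a pack about here, lengthways to box x and up to 15 mm farther from the port; fingers have room beside its rear half, clear of the guides.
- keyhole (a point): Centre of the keyhole on the lock case's top face (170 mm above the table); box axes. Slot 42 (x) by 13 mm (y), countersunk rim 6 mm tall. A key goes straight down, bow along x; fully in, its tip is 68 mm below this point and its bow centre 31 mm above it. The barrel below takes the driving blade with about 0.2 rad of play either way. A released key may lean 0.15 rad.
- plug (a joint): Turn of the lock barrel, rad: 0 locked, 1.0 open (stop), clockwise seen from above. Turns easily (0.05 N m), stays where left. Hidden wards, different from run to run, stop two of the keys after about 0.2 rad, the barrel moving under 0.1; the right key turns 1.0 rad plus the play. A turned key cannot be pulled out: line it up with the slot again first.
- shutter (a joint): Slide of the steel shutter (72 mm wide, 45 mm tall) in front of the port, m: 0 covers the port (locked), 0.068 clear of it. It moves to box +y, driven by the barrel only (0.068 m per rad).
- flap (a joint): Swing of the black spring flap behind the port, rad: 0 shut, up to 1.5 inwards; hinged along the port's upper edge, 43 mm long; less than 1 N opens it.
- rack: Wooden key rack, fixed, 75 mm (x) by 215 mm (y) by 58 mm tall; origin under its centre. Three slots in a row along its y.
- slot0 (a point): Centre of the floor of a rack slot, 6 mm above the table (52 mm below the rack's top); rack axes. The slot is 44 mm (x) by 15 mm (y) with a 3 mm chamfer; slots are 75 mm apart along y. A key stands in it tip down, bow along x, bow centre 99 mm above this point. Any key may stand in any slot.
- slot1 (a point): Centre of the floor of a rack slot, 6 mm above the table (52 mm below the rack's top); rack axes. The slot is 44 mm (x) by 15 mm (y) with a 3 mm chamfer; slots are 75 mm apart along y. A key stands in it tip down, bow along x, bow centre 99 mm above this point. Any key may stand in any slot.
- slot2 (a point): Centre of the floor of a rack slot, 6 mm above the table (52 mm below the rack's top); rack axes. The slot is 44 mm (x) by 15 mm (y) with a 3 mm chamfer; slots are 75 mm apart along y. A key stands in it tip down, bow along x, bow centre 99 mm above this point. Any key may stand in any slot.
- key_a_bow (a point): T-key, steel, upright, 116 mm tall, 0.15 kg, same after half a turn. Point: centre of its flat bow, 50 (key x) x 12 (y) x 34 mm tall, gripped across the 12 mm; z up. It is 99 mm above the tip. Below: shank 9 mm thick; a cross bit 36 mm long (x), 8 thick, 8 tall, its middle 22 mm above the tip; a tapered driving blade 24 x 8 mm at the tip (lowest 14 mm).
- key_b_bow (a point): T-key, steel, upright, 116 mm tall, 0.15 kg, same after half a turn. Point: centre of its flat bow, 50 (key x) x 12 (y) x 34 mm tall, gripped across the 12 mm; z up. It is 99 mm above the tip. Below: shank 9 mm thick; a cross bit 36 mm long (x), 8 thick, 8 tall, its middle 36 mm above the tip; a tapered driving blade 24 x 8 mm at the tip (lowest 14 mm).
- key_c_bow (a point): T-key, steel, upright, 116 mm tall, 0.15 kg, same after half a turn. Point: centre of its flat bow, 50 (key x) x 12 (y) x 34 mm tall, gripped across the 12 mm; z up. It is 99 mm above the tip. Below: shank 9 mm thick; a cross bit 36 mm long (x), 8 thick, 8 tall, its middle 50 mm above the tip; a tapered driving blade 24 x 8 mm at the tip (lowest 14 mm).
- pack0_c (a point): Battery pack: white plastic block 90 x 36 x 28 mm (its x, y, z), grey band and brass contacts at its +x end, 0.15 kg (varies), lying flat on the table. The point is its centre. All alike; either end may go in first. None if absent.
- pack1_c (a point): Battery pack: white plastic block 90 x 36 x 28 mm (its x, y, z), grey band and brass contacts at its +x end, 0.15 kg (varies), lying flat on the table. The point is its centre. All alike; either end may go in first. None if absent.
- pack2_c (a point): Battery pack: white plastic block 90 x 36 x 28 mm (its x, y, z), grey band and brass contacts at its +x end, 0.15 kg (varies), lying flat on the table. The point is its centre. All alike; either end may go in first. None if absent.
- pack3_c (a point): Battery pack: white plastic block 90 x 36 x 28 mm (its x, y, z), grey band and brass contacts at its +x end, 0.15 kg (varies), lying flat on the table. The point is its centre. All alike; either end may go in first. None if absent.
- beaker: Glass beaker, 80 mm wide, 95 mm tall; origin under its centre. Leave alone.
- eraser: Whiteboard eraser block, green, 50 x 110 x 40 mm; origin under its centre. Leave alone.
- bottle: White plastic bottle, 64 mm wide, 170 mm tall; origin under its centre. Leave alone.
Mind the look-alikes: they are no part of the job. What is shaped like the part that bears key_b_bow but brown is not meant.

How it is judged:
By the outcome, as a careful person would: the job done as asked, in the order asked, and still so for the second after the job is handed in, with the robot touching nothing.
Of pack0, pack1, pack2, pack3 only 2 to 3 are there at a start; the rules pass over those that are not, and their reading is None.
At some moment in a run one of pack0, pack1, pack2, pack3 may be knocked a few centimetres aside while the robot is not near it.
It also fails if it takes over 210 s, if anything falls off the work surface, if the arm or the gripper's body presses on something with over 40 N, if the wrist force passes 120 N, or if a joint passes its speed limit or range.

### The arm

A 6-joint arm with a two-finger parallel gripper is mounted at the origin on the work surface. World frame = base frame: x ahead of the robot, y to its left, z up, the work surface at z = 0. Lengths are in m, angles in rad, forces in N, time in s.
With the tool pointing down it reaches from about 0.425 to 0.95 m from the base axis. Payload 3.5 kg.
Tool frame: the origin (TCP) lies on the centre line of the jaws, within the pads' length; the fingertips stand 25 mm ahead of it and the grasp point (between the pads) lies 6 mm ahead of it (ctrl.finger_overhang is the distance from the TCP to the fingertips, in m); z points along the fingers, y is the line along which they close (so a half turn about z gives the same grasp; the last joint's range is limited). The gripper opens to 85 mm and grips with 20 to 120 N. Pads are 22 mm wide; open, the fingers measure 114 mm over their backs; the gripper's body (76 mm by 85 mm) begins 54 mm behind the grasp point. The pads swing forward as they close: fully open they stand 13 mm farther back than shut.
Start: joints at [1.024, 0.286, 1.577, -0, 1.279, -0.15], TCP at [0.261, 0.623, 0.256] pointing down, gripper open.
Joint ranges: [-2.77, 2.77], [-0.9, 2.22], [0.21, 2.48], [-1.53, 4.67], [0.24, 2.81], [-2.84, 2.84]. Speed limits (rad/s): [2.79, 2.79, 3.14, 3.14, 3.14, 3.14].

### API

Orientations are given as a unit quaternion [x, y, z, w].
In Python, from plant import get_state, imaging, job, ctrl gives the robot as it stands.
- The arm moves only by the tool jog_arm, never from a script. Its argument "increments" is a list of rows, each an object of numbers: "dx", "dy", "dz": the shift along the world's x, y, z each as a share of 12 cm, from -1 to 1; "ax", "ay", "az": the turn, a rotation vector about the world's x, y, z each as a share of pi/2 rad, from -1 to 1; "gripper": the gripper command: -1 is shut, 1 is fully open, values between are in proportion. A call has 1 to 10 rows; each row is the pose to reach, as a shift and turn from the pose commanded when the call began; what a row does not reach only later rows make up. A row lasts 1/10 s, in which the tool goes at most 50 mm and 8.59 degrees, less where a joint would pass 70% of its speed; a pose out of reach is approached as far as the arm can. A call with a number of a shift or a turn outside -1 to 1 is refused whole. A call with a gripper value outside its range is refused whole. The fingers move at their own pace and stop on an object; "force" is the grip in N (left out, the last holds). Time passes only in rows, so rows that repeat a pose let the fingers close. It gives the time, the measured TCP pose, the force, the opening and the grip force at its end, in the units of the state.
- get_state(): the state, without advancing time (a new reading comes with each control period).
- imaging.read_camera(name): name is "scene" or "top"; returns a dict with "frame" (480x640x3 uint8, blue, green, red), "depth" (480x640 float32, m along the optical axis (not along the pixel's ray), 0 where there is no reading), "camera_matrix" (3x3 intrinsics, pixels), "dist" ([k1, k2, p1, p2, k3] as OpenCV has them; the pictures are not rectified), "extrinsics" (4x4, takes a point from camera to world coordinates). Camera axes: x right, y up, looking along -z (the intrinsics and any distortion apply to the point x, -y, -z); pixel columns grow to the right and rows downward; lengths in m; the calibration is good to about 2 mm. A picture is of the moment at which its call begins.
- job.sign_off(): hands the job in; it is judged then, once.
The state is a dict: "time": time; "qpos": joint angles; "dq": joint speeds; "joint_efforts": joint torques, N m; "eef_pos": TCP position; "tcp_rot": TCP orientation; "contact_force": force on the tool from outside, world axes, zero at the start; "wrist_torque": the same for the moment, N m; "opening": opening from 0.0 (shut) to 1.0 (fully open); "finger_force": force on a finger pad.
Only numpy, scipy, OpenCV 4.12 (cv2) and the standard library are available. Lean on these libraries where they do the work, as an engineer would, in place of code of your own. Each camera call takes 0.05 s, during which the arm holds its last target. There are 200 camera calls.

## Working session

There is one attempt and no reset: what is moved stays moved. The work goes in short steps, Python scripts to look and compute and a tool call to move; the robot and the scene stay as the last step left them, time stands still between calls to the robot, and variables do not carry over. Pictures are saved under pics/ and viewed, at most 14 in all, crops included, and the job is handed in when it is done.

Besides the shell and the picture viewer there is one more tool, called after "Call:" by a JSON object that holds its "fn" and its "kwargs". jog_arm: Moves the arm, as the interface text tells. Shift numbers are shares of 12 cm and turn numbers shares of pi/2 rad, none past 1 either way. Its arguments: {"type":"object","properties":{"increments":{"type":"array"},"force":{"type":"number"}},"required":["increments"]}

```bash
ls; mkdir -p pics
cat > h.py <<'E'
import numpy as np, cv2
from plant import get_state, imaging, job, ctrl
def look(n):
    return imaging.read_camera(n)
def px2ray(c,uv):
    uv=np.array(uv,float).reshape(-1,1,2)
    p=cv2.undistortPoints(uv,np.array(c["camera_matrix"]),np.array(c["dist"])).reshape(-1,2)
    E=np.array(c["extrinsics"]); d=np.c_[p[:,0],-p[:,1],-np.ones(len(p))]
    return E[:3,3], d@E[:3,:3].T
def plane(c,uv,z):
    o,d=px2ray(c,uv); return o+d*((z-o[2])/d[:,2])[:,None]
def cloud(c):
    h,w=c["depth"].shape; u,v=np.meshgrid(np.arange(w),np.arange(h))
    o,d=px2ray(c,np.c_[u.ravel(),v.ravel()]); return (o+d*c["depth"].ravel()[:,None]).reshape(h,w,3)
def project(c,P):
    E=np.array(c["extrinsics"]); q=(np.atleast_2d(P)-E[:3,3])@E[:3,:3]; q=q*[1,-1,-1]
    return cv2.projectPoints(q,np.zeros(3),np.zeros(3),np.array(c["camera_matrix"]),np.array(c["dist"]))[0].reshape(-1,2)
E
python3 - <<'E'
from h import *
for n in("scene","top"):
    c=look(n); cv2.imwrite(f"pics/{n}0.png",c["frame"]); print(n,np.round(c["extrinsics"],3).tolist(),np.round(c["camera_matrix"],1).tolist(),c["dist"],(c["depth"]>0).mean())
    np.save(f"{n}0.npy",c,allow_pickle=True)
print(get_state(),ctrl.finger_overhang)
E
```

```text
pics
scene [[-0.901, -0.322, 0.292, 0.92], [0.434, -0.681, 0.589, 0.82], [0.009, 0.657, 0.754, 1.135], [0.0, 0.0, 0.0, 1.0]] [[533.6, 0.0, 319.5], [0.0, 533.6, 242.4], [0.0, 0.0, 1.0]] [-0.03240524  0.          0.          0.          0.        ] 0.995908203125
top [[0.022, 0.988, -0.15, 0.311], [-1.0, 0.023, 0.006, 0.052], [0.01, 0.15, 0.989, 1.517], [0.0, 0.0, 0.0, 1.0]] [[560.4, 0.0, 323.4], [0.0, 560.4, 241.4], [0.0, 0.0, 1.0]] [-0.05108034  0.          0.          0.          0.        ] 0.9961881510416667
{'time': 0.1, 'qpos': array([ 1.02401168e+00,  2.87073966e-01,  1.57801873e+00, -1.42710373e-05,
        1.27856205e+00, -1.49981919e-01]), 'dq': array([ 0.00041044, -0.0014171 , -0.00295569, -0.00130897,  0.00150857,
        0.00175291]), 'joint_efforts': array([ 1.07698484e-03, -4.07296300e+01, -2.93697810e+01, -1.28264469e-04,
        3.40286388e-03,  7.13537005e-06]), 'eef_pos': array([0.2605549 , 0.62211221, 0.25509393]), 'tcp_rot': array([ 1.97100182e-01,  9.80382811e-01, -9.71440038e-04, -3.45557078e-04]), 'contact_force': array([ 0.38611781, -0.304135  , -0.64988862]), 'wrist_torque': array([-0.00193451, -0.01099379,  0.04987002]), 'finger_force': 0.0, 'opening': 1.001362782357027} 0.025
```

View pics/scene0.png

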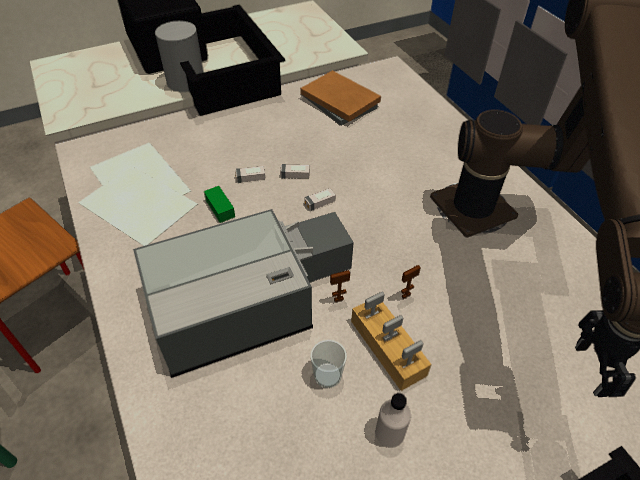

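View pics/top0.png

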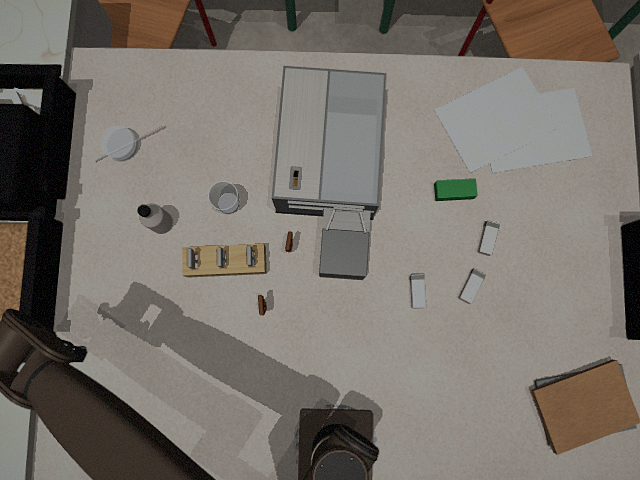

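Scene view: box at (230,290), ledge (320,245), keyhole (280,275), rack with three grey keys (373,300), (392,325) and (411,350). There are two brown decoys at (340,285) and (410,280), and three packs at (250,174), (295,171) and (320,198).

Top view: keys at (193,257), (221,256) and (251,255), brown decoys at (289,241) and (262,305), packs at (488,238), (472,286) and (418,290), keyhole at (295,177).

The grey steel keys standing in the wooden rack fit the description, and the brown ones are look-alikes. Next I'll measure.

```bash
cat > meas.py <<'E'
from h import *
T=np.load("top0.npy",allow_pickle=True).item(); S=np.load("scene0.npy",allow_pickle=True).item()
def comps(c,mask,lo,hi):
    n,l,s,ct=cv2.connectedComponentsWithStats(mask.astype(np.uint8)); return [(l==i) for i in range(1,n) if lo<s[i,4]<hi]
def rect(P):
    (cx,cy),(w,h),a=cv2.minAreaRect((P[:,:2]*1000).astype(np.float32)); 
    if w<h: w,h,a=h,w,a+90
    return np.round([cx,cy,w,h,a],1)
for nm,c in(("top",T),("scene",S)):
    X=cloud(c); hsv=cv2.cvtColor(c["frame"],cv2.COLOR_BGR2HSV); Z=X[...,2]
    inb=(X[...,0]>.35)&(X[...,0]<1.3)&(abs(X[...,1])<.7)
    print(nm)
    for name,m,lo,hi in [("boxtop",inb&(abs(Z-.17)<.006),300,1e5),("ledge",inb&(abs(Z-.11)<.005),300,1e5),
      ("racktop",inb&(abs(Z-.058)<.006)&(hsv[...,1]>90)&(hsv[...,0]<30),100,1e5),
      ("bows",inb&(Z>.09)&(Z<.135)&(X[...,1]>.05)&(X[...,0]<.75)&(hsv[...,1]<60),15,600),
      ("packs",inb&(Z>.018)&(Z<.034)&(hsv[...,1]<60)&(X[...,1]<0),60,600)]:
        for k in comps(c,m,lo,hi):
            P=X[k]; v,u=np.nonzero(k); print(name,k.sum(),(int(u.mean()),int(v.mean())),"z",np.round(np.median(P[:,2]),4),np.round(P[:,2].max(),4),rect(P))
E
python3 meas.py
python3 - <<'E'
from h import *
T=np.load("top0.npy",allow_pickle=True).item(); S=np.load("scene0.npy",allow_pickle=True).item()
a=cv2.resize(T["frame"][160:320,170:330],(600,600),interpolation=cv2.INTER_CUBIC)
b=cv2.resize(S["frame"][250:400,260:450],(760,600),interpolation=cv2.INTER_CUBIC)
cv2.imwrite("pics/a.png",a);cv2.imwrite("pics/b.png",b)
E
```

```text
top
boxtop 13492 (330, 135) z 0.1702 0.176 [788.3  33.4 353.8 266.5 177. ]
ledge 2835 (343, 241) z 0.1101 0.115 [528.4  33.2 225.7 172.   86.9]
racktop 1378 (224, 259) z 0.0578 0.064 [479.4 304.5 213.6  75.6  93.9]
bows 150 (221, 194) z 0.0951 0.1053 [641.7 308.1  78.3  76.5   2.2]
bows 194 (297, 205) z 0.1095 0.1347 [613.9 113.  123.8  10.1  86.6]
bows 385 (153, 216) z 0.1157 0.1346 [580.9 484.9  63.3  56.6 147.4]
bows 112 (219, 256) z 0.1199 0.1303 [478.6 304.5  48.1  11.2   3.1]
bows 109 (249, 255) z 0.1201 0.1271 [483.2 229.5  47.7  11.3   4.4]
bows 134 (189, 258) z 0.1183 0.1278 [473.6 379.7  49.3  11.7   3.5]
bows 21 (319, 265) z 0.1107 0.1146 [465.2  51.9  43.9   2.5   1.2]
packs 445 (488, 237) z 0.0281 0.034 [ 558.5 -406.1   92.3   38.9  164.6]
packs 457 (471, 285) z 0.0278 0.0339 [ 425.2 -357.8   89.8   38.2  154.3]
packs 454 (418, 290) z 0.0279 0.0339 [ 410.7 -212.6   88.9   38.2    3. ]
scene
boxtop 13913 (217, 272) z 0.1701 0.176 [788.8  35.2 350.4 271.7 177.4]
ledge 1830 (319, 235) z 0.1101 0.115 [516.9  -8.1 149.8 126.1 176.7]
racktop 1876 (391, 340) z 0.0578 0.0638 [480.6 307.1 216.   78.5  94. ]
bows 176 (336, 249) z 0.102 0.1161 [494.6  53.4  98.1   7.2 178. ]
bows 198 (374, 300) z 0.1165 0.1255 [486.9 233.9  50.5  14.1   5.8]
bows 593 (284, 310) z 0.1127 0.1349 [685.7 173.1 128.9   7.5 176.7]
bows 189 (392, 323) z 0.1178 0.1264 [480.7 308.6  50.4  13.6   4.8]
bows 240 (328, 355) z 0.0944 0.102 [643.3 310.4  79.4  78.7  25.3]
bows 195 (412, 349) z 0.1176 0.1264 [475.4 383.6  50.8  12.1   4.9]
packs 269 (294, 169) z 0.0272 0.034 [ 429.2 -356.6   89.2   43.7  151.7]
packs 280 (249, 171) z 0.0276 0.0338 [ 560.5 -405.6   89.3   46.9  166.3]
packs 316 (319, 197) z 0.0275 0.0337 [ 413.3 -210.3   92.1   45.2    1.1]
```

View pics/b.png

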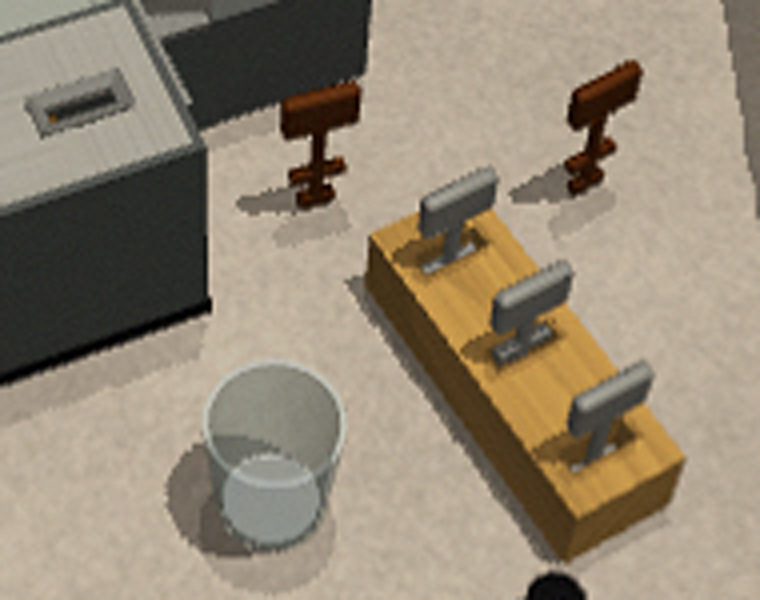

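View pics/a.png

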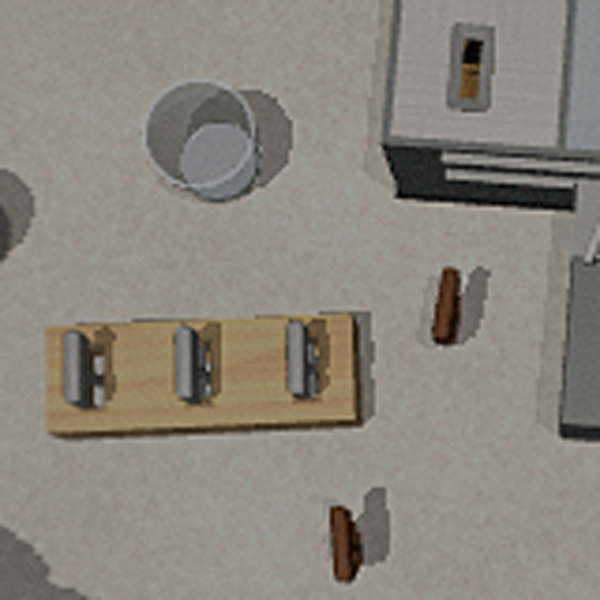

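The crops confirm it: the grey steel keys stand in the wooden rack, and the two brown ones stand loose on the table as decoys. The keyhole rim is at top-crop (471,66) and scene-crop (79,102). I'll triangulate the keyhole and bow tops from both views.

Run:
```python
from h import *
T=np.load("top0.npy",allow_pickle=True).item(); S=np.load("scene0.npy",allow_pickle=True).item()
def tri(a,b):
    o1,d1=px2ray(T,a);o2,d2=px2ray(S,b);d1=d1[0]/np.linalg.norm(d1);d2=d2[0]/np.linalg.norm(d2)
    s=np.linalg.lstsq(np.c_[d1,-d2],o2-o1,rcond=None)[0];p,q=o1+d1*s[0],o2+d2*s[1];return np.round((p+q)/2*1000,1),np.round(np.linalg.norm(p-q)*1000,1)
# keyhole rim: darker than case top
def rim(c,u0,v0,r):
    X=cloud(c); g=cv2.cvtColor(c["frame"],cv2.COLOR_BGR2GRAY).astype(float)
    sub=np.zeros(g.shape,bool); sub[v0-r:v0+r,u0-r:u0+r]=True
    bg=np.median(g[sub&(abs(X[...,2]-.17)<.004)]); m=sub&(g<bg-22)&(X[...,2]>.09)
    n,l,s,ct=cv2.connectedComponentsWithStats(m.astype(np.uint8)); i=1+np.argmax(s[1:,4]); v,u=np.nonzero(l==i)
    (cx,cy),wh,a=cv2.minAreaRect(np.c_[u,v].astype(np.float32)); print(bg,s[i],(cx,cy),wh,a); return cx,cy,np.c_[u,v]
a=rim(T,296,177,14); b=rim(S,280,275,17)
print("rim tri",tri(a[:2],b[:2]))
for c,k in((T,a),(S,b)):
    p=plane(c,k[2],.174)[:,:2]*1000; print("plane",cv2.minAreaRect(p.astype(np.float32)))
# predicted from box
x=np.array([np.cos(-.0523),np.sin(-.0523)]);y=np.array([-x[1],x[0]]);O=np.array([610.7,-14.3])
k=tri(a[:2],b[:2])[0][:2]; print("kh in box",(k-O)@x,(k-O)@y)
# bow top faces: pixels in depth cloud with z in top 4mm
for c,n in((T,"T"),(S,"S")):
    X=cloud(c); 
    for cx,cy in((475,381),(480,306),(485,231)):
        m=(np.hypot(X[...,0]-cx/1e3,X[...,1]-cy/1e3)<.032)&(X[...,2]>.112)
        P=X[m]; v,u=np.nonzero(m); print(n,m.sum(),np.round([u.mean(),v.mean()],1),np.round(P.mean(0)*1000,1),np.round(np.percentile(P*1000,[3,97],axis=0),0).tolist())
print(plane(T,[[289,241],[262,305],[226,197],[149,212],[455,190]],.08))
```

```text
145.0 [289 166  13  24 244] (295.1947021484375, 177.5796661376953) (11.773862838745117, 23.08209228515625) 3.814074993133545
164.0 [266 267  28  18 248] (279.4000244140625, 275.20001220703125) (11.384199142456055, 26.56313133239746) 71.56504821777344
rim tri (array([673. , 116.9, 171. ]), np.float64(0.2))
plane ((672.251220703125, 116.77349853515625), (29.049413681030273, 58.64861297607422), 88.10969543457031)
plane ((673.7828369140625, 118.8499755859375), (32.07708740234375, 59.34890365600586), 88.0326919555664)
kh in box 55.35618285905762 134.27741068130027
T 97 [189.  257.8] [473.3 379.9 120.4] [[451.0, 374.0, 114.0], [496.0, 386.0, 126.0]]
T 94 [218.9 256.6] [477.9 304.7 120.6] [[455.0, 299.0, 115.0], [502.0, 310.0, 126.0]]
T 95 [248.8 254.9] [484.1 230.  120.6] [[461.0, 224.0, 113.0], [507.0, 238.0, 126.0]]
S 130 [412.6 347.5] [476.9 384.1 120. ] [[453.0, 378.0, 113.0], [499.0, 389.0, 125.0]]
S 127 [392.5 321.9] [482.6 309.2 119.8] [[460.0, 302.0, 113.0], [504.0, 315.0, 125.0]]
S 119 [374.5 297.8] [486.5 234.6 119.9] [[464.0, 228.0, 113.0], [510.0, 240.0, 124.0]]
[[ 0.5277505   0.13232387  0.08      ]
 [ 0.36112652  0.19610573  0.08      ]
 [ 0.64070733  0.3013668   0.08      ]
 [ 0.59603922  0.50163296  0.08      ]
 [ 0.67434274 -0.30188391  0.08      ]]
```

Call:
{"fn": "jog_arm", "kwargs": {"increments": [{"dx": 0.47, "dy": -0.815, "az": 0.1, "gripper": 0.0}, {"dx": 0.47, "dy": -0.815, "az": 0.1, "gripper": 0.0}, {"dx": 0.47, "dy": -0.815, "az": 0.1, "gripper": 0.0}, {"dx": 0.47, "dy": -0.815, "az": 0.1, "gripper": 0.0}], "force": 40}}

```text
$.increments[0]: bad value
```

Call:
{"fn": "jog_arm", "kwargs": {"increments": [{"dx": 0.47, "dy": -0.815, "az": 0.1}, {"dx": 0.47, "dy": -0.815, "az": 0.1}, {"dx": 0.47, "dy": -0.815, "az": 0.1}, {"dx": 0.47, "dy": -0.815, "az": 0.1}]}}

```text
$.increments[0]: bad value
```

Call:
{"fn": "jog_arm", "kwargs": {"increments": [{"dx": 0.47, "dy": -0.815, "az": 0.1}, {"dx": 0.47, "dy": -0.815, "az": 0.1}, {"dx": 0.47, "dy": -0.815, "az": 0.1}, {"dx": 0.47, "dy": -0.815, "az": 0.1}]}}

```text
$.increments[0]: bad value
```

Call:
{"fn": "jog_arm", "kwargs": {"increments": [{"dx": 0.47, "dy": -0.815}, {"dx": 0.47, "dy": -0.815}, {"dx": 0.47, "dy": -0.815}, {"dx": 0.47, "dy": -0.815}]}}

```text
$.increments[0]: bad value
```

Call:
{"fn": "jog_arm", "kwargs": {"increments": [{"dx": 0.47, "dy": -0.815, "dz": 0, "ax": 0, "ay": 0, "az": 0.1, "gripper": 0.0}, {"dx": 0.47, "dy": -0.815, "dz": 0, "ax": 0, "ay": 0, "az": 0.1, "gripper": 0.0}, {"dx": 0.47, "dy": -0.815, "dz": 0, "ax": 0, "ay": 0, "az": 0.1, "gripper": 0.0}, {"dx": 0.47, "dy": -0.815, "dz": 0, "ax": 0, "ay": 0, "az": 0.1, "gripper": 0.0}], "force": 40}}

```text
time: 0.5
eef_pos: [0.318, 0.5234, 0.256]
tcp_rot: [0.121, 0.993, -0.0, -0.0]
contact_force: [-0.1, 0.1, -0.2]
opening: 0.5
finger_force: 0.0
```

Call:
{"fn": "jog_arm", "kwargs": {"increments": [{"dx": 0.465, "dy": -0.811, "dz": 0, "ax": 0, "ay": 0, "az": 0.1, "gripper": 0.0}, {"dx": 0.465, "dy": -0.811, "dz": 0, "ax": 0, "ay": 0, "az": 0.1, "gripper": 0.0}, {"dx": 0.465, "dy": -0.811, "dz": 0, "ax": 0, "ay": 0, "az": 0.1, "gripper": 0.0}, {"dx": 0.465, "dy": -0.811, "dz": 0, "ax": 0, "ay": 0, "az": 0.1, "gripper": 0.0}]}}

```text
time: 0.9
eef_pos: [0.3735, 0.4273, 0.2564]
tcp_rot: [0.043, 0.999, 0.0, -0.0]
contact_force: [-0.7, 0.6, 0.2]
opening: 0.504
finger_force: 0.0
```

Call:
{"fn": "jog_arm", "kwargs": {"increments": [{"dx": 0.465, "dy": -0.811, "dz": 0, "ax": 0, "ay": 0, "az": 0.098, "gripper": 0.0}, {"dx": 0.465, "dy": -0.811, "dz": 0, "ax": 0, "ay": 0, "az": 0.098, "gripper": 0.0}, {"dx": 0.465, "dy": -0.811, "dz": 0, "ax": 0, "ay": 0, "az": 0.098, "gripper": 0.0}, {"dx": 0.465, "dy": -0.811, "dz": 0, "ax": 0, "ay": 0, "az": 0.098, "gripper": 0.0}]}}

```text
time: 1.3
eef_pos: [0.4294, 0.3304, 0.2564]
tcp_rot: [-0.035, 0.999, 0.0, 0.0]
contact_force: [0.1, 1.6, -0.2]
opening: 0.498
finger_force: 0.0
```

Call:
{"fn": "jog_arm", "kwargs": {"increments": [{"dx": 0.465, "dy": -0.811, "dz": -0.4, "ax": 0, "ay": 0, "az": 0, "gripper": 0.0}, {"dx": 0.465, "dy": -0.811, "dz": -0.4, "ax": 0, "ay": 0, "az": 0, "gripper": 0.0}, {"dx": 0.465, "dy": -0.811, "dz": -0.4, "ax": 0, "ay": 0, "az": 0, "gripper": 0.0}, {"dx": 0.465, "dy": -0.811, "dz": -0.4, "ax": 0, "ay": 0, "az": 0, "gripper": 0.0}, {"dx": 0.465, "dy": -0.811, "dz": -0.4, "ax": 0, "ay": 0, "az": 0, "gripper": 0.0}]}}

```text
time: 1.8
eef_pos: [0.4843, 0.2347, 0.2084]
tcp_rot: [-0.036, 0.999, 0.001, -0.0]
contact_force: [0.2, 0.1, 0.9]
opening: 0.502
finger_force: 0.0
```

Call:
{"fn": "jog_arm", "kwargs": {"increments": [{"dx": 0, "dy": 0, "dz": 0, "ax": 0, "ay": 0, "az": 0, "gripper": 0.0}, {"dx": 0, "dy": 0, "dz": -0.4, "ax": 0, "ay": 0, "az": 0, "gripper": 0.0}, {"dx": 0, "dy": 0, "dz": -0.77, "ax": 0, "ay": 0, "az": 0, "gripper": 0.0}, {"dx": 0, "dy": 0, "dz": -0.77, "ax": 0, "ay": 0, "az": 0, "gripper": 0.0}, {"dx": 0, "dy": 0, "dz": -0.77, "ax": 0, "ay": 0, "az": 0, "gripper": 0.0}]}}

```text
time: 2.3
eef_pos: [0.4843, 0.2339, 0.1165]
tcp_rot: [-0.036, 0.999, 0.0, -0.0]
contact_force: [0.3, 0.5, 1.6]
opening: 0.499
finger_force: 0.0
```

Call:
{"fn": "jog_arm", "kwargs": {"increments": [{"dx": 0, "dy": 0, "dz": 0, "ax": 0, "ay": 0, "az": 0, "gripper": -1}, {"dx": 0, "dy": 0, "dz": 0, "ax": 0, "ay": 0, "az": 0, "gripper": -1}, {"dx": 0, "dy": 0, "dz": 0, "ax": 0, "ay": 0, "az": 0, "gripper": -1}, {"dx": 0, "dy": 0, "dz": 0, "ax": 0, "ay": 0, "az": 0, "gripper": -1}, {"dx": 0, "dy": 0, "dz": 0, "ax": 0, "ay": 0, "az": 0, "gripper": -1}, {"dx": 0, "dy": 0, "dz": 0, "ax": 0, "ay": 0, "az": 0, "gripper": -1}, {"dx": 0, "dy": 0, "dz": 0, "ax": 0, "ay": 0, "az": 0, "gripper": -1}], "force": 60}}

```text
time: 3.0
eef_pos: [0.4867, 0.2336, 0.1191]
tcp_rot: [-0.035, 0.999, 0.001, 0.003]
contact_force: [-0.9, 1.6, 6.5]
opening: 0.128
finger_force: 59.5
```

Call:
{"fn": "jog_arm", "kwargs": {"increments": [{"dx": 0, "dy": 0, "dz": 0.3, "ax": 0, "ay": 0, "az": 0, "gripper": -1}, {"dx": 0, "dy": 0, "dz": 0.65, "ax": 0, "ay": 0, "az": 0, "gripper": -1}, {"dx": 0, "dy": 0, "dz": 1, "ax": 0, "ay": 0, "az": 0, "gripper": -1}, {"dx": 0, "dy": 0, "dz": 1, "ax": 0, "ay": 0, "az": 0, "gripper": -1}]}}

```text
time: 3.4
eef_pos: [0.4882, 0.2338, 0.2442]
tcp_rot: [-0.036, 0.999, 0.002, 0.007]
contact_force: [0.7, -0.0, 0.0]
opening: 0.127
finger_force: 59.0
```

Call:
{"fn": "jog_arm", "kwargs": {"increments": [{"dx": 0, "dy": 0, "dz": 0.4, "ax": 0, "ay": 0, "az": 0, "gripper": -1}, {"dx": 0, "dy": 0, "dz": 0.8, "ax": 0, "ay": 0, "az": 0, "gripper": -1}, {"dx": 0, "dy": 0, "dz": 0.8, "ax": 0, "ay": 0, "az": 0, "gripper": -1}, {"dx": 0, "dy": 0, "dz": 0.8, "ax": 0, "ay": 0, "az": 0, "gripper": -1}, {"dx": 0, "dy": 0, "dz": 0.8, "ax": 0, "ay": 0, "az": 0, "gripper": -1}]}}

```text
time: 3.9
eef_pos: [0.4837, 0.2325, 0.3295]
tcp_rot: [-0.036, 0.999, -0.0, -0.002]
contact_force: [0.4, -0.3, -1.4]
opening: 0.127
finger_force: 59.0
```

Run:
```python
from h import *
s=get_state();print(s["eef_pos"],s["opening"],s["contact_force"])
S=look("scene");p=project(S,s["eef_pos"])[0].astype(int);print(p)
a=S["frame"][p[1]-60:p[1]+100,p[0]-100:p[0]+100];cv2.imwrite("pics/c.png",cv2.resize(a,(750,600),interpolation=cv2.INTER_CUBIC))
```

```text
[0.48369594 0.23248816 0.329523  ] 0.12727062538774092 [ 0.37690745 -0.25234417 -1.36648972]
[384 236]
```

View pics/c.png

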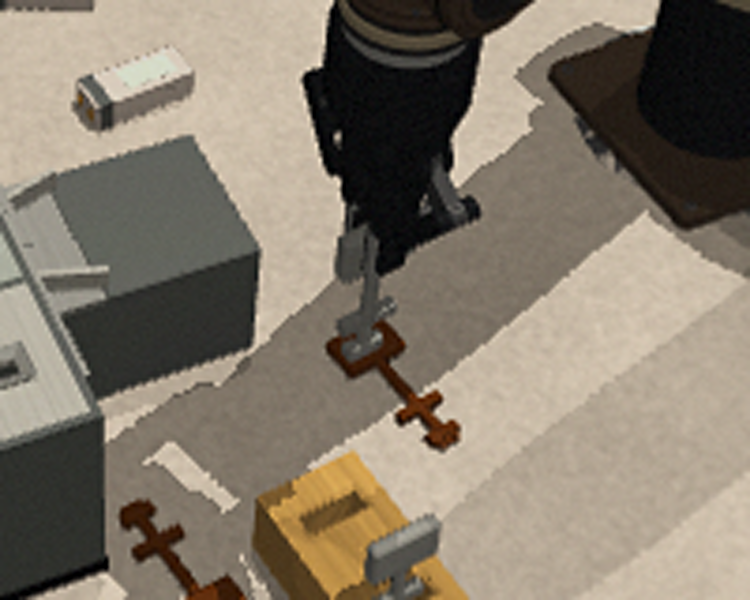

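The crop shows the steel key held in the jaws, with its cross bit at (365,315) and tip at (362,345). Its slot is empty, and the brown decoys have toppled on their own. I'll check where the held key sits from depth.

```bash
cat > held.py <<'E'
from h import *
def held(c,e):
    X=cloud(c); m=(np.hypot(X[...,0]-e[0],X[...,1]-e[1])<.035)
    hs=cv2.cvtColor(c["frame"],cv2.COLOR_BGR2HSV); m&=hs[...,1]<70
    for a,b in((-.035,-.02),(-.05,-.035),(-.07,-.05),(-.085,-.07),(-.1,-.085),(-.115,-.1)):
        k=m&(X[...,2]-e[2]>a)&(X[...,2]-e[2]<=b)
        if k.sum(): P=X[k]-e; print((a,b),k.sum(),np.round(P.mean(0)*1000,1),np.round(P.min(0)*1000,1),np.round(P.max(0)*1000,1))
if __name__=="__main__":
    s=get_state(); e=s["eef_pos"]; print(s["time"],e); c=look("scene"); held(c,e)
    print(project(c,[e,e-[0,0,.05],e-[0,0,.11]]))
E
python3 held.py
```

```text
3.95 [0.48358841 0.23245557 0.32903959]
(-0.035, -0.02) 33 [ 11.5   5.8 -23.9] [-24.8  -3.  -32.1] [ 24.1  15.5 -20. ]
(-0.05, -0.035) 16 [  0.7   2.5 -44.3] [ -2.5  -2.6 -49.9] [  3.3   5.6 -37.2]
(-0.07, -0.05) 26 [  0.2   2.1 -61.1] [ -5.1  -2.7 -69.4] [  8.1   4.6 -50.9]
(-0.085, -0.07) 75 [ -0.4   1.4 -75. ] [-20.1  -6.3 -82.8] [ 16.4   6.6 -70.2]
(-0.1, -0.085) 34 [ -0.2   1.4 -95.8] [ -13.2   -4.  -100. ] [ 10.1   5.3 -85.1]
(-0.115, -0.1) 21 [  -0.7    2.5 -103.4] [ -13.5   -2.5 -109.9] [   9.8    5.4 -100. ]
[[384.25301611 236.72431413]
 [381.85855874 252.59099652]
 [379.18566741 270.27343421]]
```

Call:
{"fn": "jog_arm", "kwargs": {"increments": [{"dx": 0.4, "dy": -0.24, "dz": 0, "ax": 0, "ay": 0, "az": -0.03, "gripper": -1}, {"dx": 0.8, "dy": -0.48, "dz": 0, "ax": 0, "ay": 0, "az": -0.06, "gripper": -1}, {"dx": 0.8, "dy": -0.48, "dz": 0, "ax": 0, "ay": 0, "az": -0.077, "gripper": -1}, {"dx": 0.8, "dy": -0.48, "dz": 0, "ax": 0, "ay": 0, "az": -0.077, "gripper": -1}]}}

```text
time: 4.4
eef_pos: [0.5813, 0.1739, 0.3293]
tcp_rot: [0.026, 1.0, -0.0, -0.002]
contact_force: [1.3, 0.1, -1.3]
opening: 0.127
finger_force: 58.8
```

Call:
{"fn": "jog_arm", "kwargs": {"increments": [{"dx": 0.4, "dy": -0.24, "dz": 0, "ax": 0, "ay": 0, "az": 0, "gripper": -1}, {"dx": 0.785, "dy": -0.48, "dz": -0.1, "ax": 0, "ay": 0, "az": 0, "gripper": -1}, {"dx": 0.785, "dy": -0.48, "dz": -0.2, "ax": 0, "ay": 0, "az": 0, "gripper": -1}, {"dx": 0.785, "dy": -0.48, "dz": -0.2, "ax": 0, "ay": 0, "az": 0, "gripper": -1}, {"dx": 0.785, "dy": -0.48, "dz": -0.2, "ax": 0, "ay": 0, "az": 0, "gripper": -1}, {"dx": 0.785, "dy": -0.48, "dz": -0.2, "ax": 0, "ay": 0, "az": 0, "gripper": -1}]}}

```text
time: 5.0
eef_pos: [0.6737, 0.1192, 0.3089]
tcp_rot: [0.024, 1.0, 0.0, 0.0]
contact_force: [-0.6, 0.3, -0.8]
opening: 0.126
finger_force: 58.9
```

```bash
python3 held.py
python3 - <<'E'
from h import *
c=look("scene");s=get_state();p=project(c,[.673,.1175,.18])[0].astype(int);print(p)
cv2.imwrite("pics/d.png",cv2.resize(c["frame"][p[1]-60:p[1]+36,p[0]-64:p[0]+64],(800,600),interpolation=cv2.INTER_CUBIC))
E
```

```text
5.0 [0.67369911 0.1191606  0.30885786]
(-0.035, -0.02) 37 [ -0.1   5.5 -24.6] [-26.7   1.3 -31.8] [ 23.4  11.6 -20.1]
(-0.05, -0.035) 19 [ -0.8   3.  -42.7] [ -5.5  -1.5 -48.7] [  2.7   6.7 -35.4]
(-0.07, -0.05) 25 [ -0.1   3.6 -60. ] [ -4.    0.6 -69.3] [  8.4   6.4 -51.1]
(-0.085, -0.07) 81 [ -0.9   1.9 -75.4] [-19.5  -5.3 -83.9] [ 16.6   6.5 -70. ]
(-0.1, -0.085) 30 [ -2.5   1.9 -95.4] [-12.9  -2.3 -99.8] [  9.2   7.5 -86.7]
(-0.115, -0.1) 38 [   0.2    1.5 -104.7] [ -13.7   -5.5 -114.6] [  10.2    5.4 -100.1]
[[276.3989263  235.54219536]
 [277.60807743 251.08406923]
 [278.96065544 268.43366852]]
[279 272]
```

View pics/d.png

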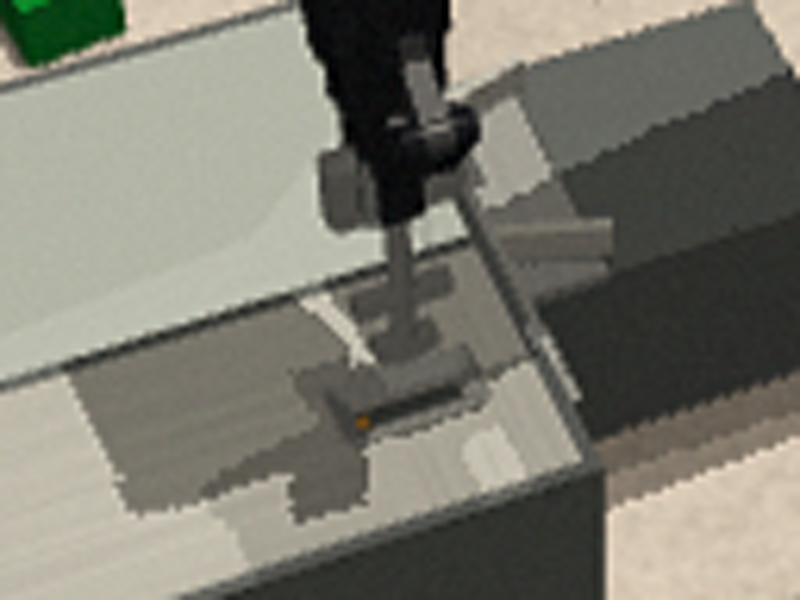

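The picture shows the key tip at (405,355), about 25 mm above the slot centre at (408,400), so it lines up. Inserting.

Call:
{"fn": "jog_arm", "kwargs": {"increments": [{"dx": 0.008, "dy": -0.01, "dz": -0.1, "ax": 0, "ay": 0, "az": 0, "gripper": -1}, {"dx": 0.008, "dy": -0.01, "dz": -0.18, "ax": 0, "ay": 0, "az": 0, "gripper": -1}, {"dx": 0.008, "dy": -0.01, "dz": -0.25, "ax": 0, "ay": 0, "az": 0, "gripper": -1}, {"dx": 0.008, "dy": -0.01, "dz": -0.32, "ax": 0, "ay": 0, "az": 0, "gripper": -1}, {"dx": 0.008, "dy": -0.01, "dz": -0.32, "ax": 0, "ay": 0, "az": 0, "gripper": -1}]}}

```text
time: 5.6
eef_pos: [0.6749, 0.1166, 0.2668]
tcp_rot: [0.025, 1.0, 0.0, -0.002]
contact_force: [-0.5, 0.5, -1.2]
opening: 0.129
finger_force: 59.0
```

Call:
{"fn": "jog_arm", "kwargs": {"increments": [{"dx": 0, "dy": 0, "dz": -0.07, "ax": 0, "ay": 0, "az": 0, "gripper": -1}, {"dx": 0, "dy": 0, "dz": -0.14, "ax": 0, "ay": 0, "az": 0, "gripper": -1}, {"dx": 0, "dy": 0, "dz": -0.2, "ax": 0, "ay": 0, "az": 0, "gripper": -1}, {"dx": 0, "dy": 0, "dz": -0.2, "ax": 0, "ay": 0, "az": 0, "gripper": -1}]}}

```text
time: 6.0
eef_pos: [0.6752, 0.1166, 0.2435]
tcp_rot: [0.025, 1.0, 0.0, -0.001]
contact_force: [-0.4, 2.2, -2.2]
opening: 0.134
finger_force: 59.0
```

Call:
{"fn": "jog_arm", "kwargs": {"increments": [{"dx": 0, "dy": 0, "dz": -0.07, "ax": 0, "ay": 0, "az": 0, "gripper": -1}, {"dx": 0, "dy": 0, "dz": -0.14, "ax": 0, "ay": 0, "az": 0, "gripper": -1}, {"dx": 0, "dy": 0, "dz": -0.2, "ax": 0, "ay": 0, "az": 0, "gripper": -1}, {"dx": 0, "dy": 0, "dz": -0.22, "ax": 0, "ay": 0, "az": 0, "gripper": -1}, {"dx": 0, "dy": 0, "dz": -0.22, "ax": 0, "ay": 0, "az": 0, "gripper": -1}]}}

```text
time: 6.5
eef_pos: [0.6753, 0.1165, 0.2179]
tcp_rot: [0.025, 1.0, 0.0, -0.001]
contact_force: [0.3, 2.0, -2.5]
opening: 0.131
finger_force: 58.9
```

Call:
{"fn": "jog_arm", "kwargs": {"increments": [{"dx": 0, "dy": 0, "dz": -0.02, "ax": 0, "ay": 0, "az": 0, "gripper": -1}, {"dx": 0, "dy": 0, "dz": -0.035, "ax": 0, "ay": 0, "az": 0, "gripper": -1}, {"dx": 0, "dy": 0, "dz": -0.045, "ax": 0, "ay": 0, "az": 0, "gripper": -1}, {"dx": 0, "dy": 0, "dz": -0.045, "ax": 0, "ay": 0, "az": 0, "gripper": -1}]}}

```text
time: 6.9
eef_pos: [0.6762, 0.1165, 0.2152]
tcp_rot: [0.025, 1.0, 0.0, 0.001]
contact_force: [-0.8, 1.7, 3.3]
opening: 0.126
finger_force: 59.7
```

Call:
{"fn": "jog_arm", "kwargs": {"increments": [{"dx": 0, "dy": 0, "dz": 0, "ax": 0, "ay": 0, "az": -0.06, "gripper": -1}, {"dx": 0, "dy": 0, "dz": 0, "ax": 0, "ay": 0, "az": -0.12, "gripper": -1}, {"dx": 0, "dy": 0, "dz": 0, "ax": 0, "ay": 0, "az": -0.17, "gripper": -1}, {"dx": 0, "dy": 0, "dz": 0, "ax": 0, "ay": 0, "az": -0.22, "gripper": -1}, {"dx": 0, "dy": 0, "dz": 0, "ax": 0, "ay": 0, "az": -0.22, "gripper": -1}]}}

```text
time: 7.4
eef_pos: [0.6768, 0.1174, 0.2154]
tcp_rot: [0.19, 0.982, -0.0, 0.002]
contact_force: [2.5, 4.4, 3.8]
opening: 0.131
finger_force: 119.1
```

```bash
cat > st.py <<'E'
from h import *
s=get_state();q=s["tcp_rot"];print(s["time"],np.round(s["eef_pos"],4),"yaw_y",np.degrees(2*np.arctan2(q[1],q[0]))-90,"T",np.round(s["wrist_torque"],2),"F",np.round(s["contact_force"],1),s["joint_efforts"][5],s["opening"])
E
cat > shut.py <<'E'
from h import *
c=look("top");X=cloud(c)
x=np.array([.9986,-.0523]);y=np.array([.0523,.9986]);d=(X[...,:2]-[.6107,-.0143]);bx=d@x;by=d@y
m=(bx>-.03)&(bx<.0)&(X[...,2]>.112)&(X[...,2]<.165)&(by>-.05)&(by<.19)
print("front strip by range",m.sum(),np.round(np.percentile(by[m],[1,10,25,50,75,90,99])*1000))
E
python3 st.py
```

```text
7.4 [0.6768 0.1174 0.2154] yaw_y 68.06542743836576 T [ 0.96 -0.19  3.02] F [2.5 4.4 3.8] 3.2401663810014725 0.13125150756181686
```

A torque of 3 N m after about 0.33 rad means this key is blocked, so it's the wrong one. Turning back and taking it out.

Call:
{"fn": "jog_arm", "kwargs": {"increments": [{"dx": 0, "dy": 0, "dz": 0, "ax": 0, "ay": 0, "az": 0.08, "gripper": -1}, {"dx": 0, "dy": 0, "dz": 0, "ax": 0, "ay": 0, "az": 0.16, "gripper": -1}, {"dx": 0, "dy": 0, "dz": 0, "ax": 0, "ay": 0, "az": 0.22, "gripper": -1}, {"dx": 0, "dy": 0, "dz": 0, "ax": 0, "ay": 0, "az": 0.22, "gripper": -1}]}}

```text
time: 7.8
eef_pos: [0.6764, 0.1164, 0.2152]
tcp_rot: [0.026, 1.0, 0.001, 0.001]
contact_force: [-0.4, 2.4, 6.2]
opening: 0.128
finger_force: 59.9
```

```bash
python3 st.py
```

```text
7.8 [0.6764 0.1164 0.2152] yaw_y 86.96874734926362 T [ 0.64  0.09 -0.02] F [-0.4  2.4  6.2] -0.2680724859237671 0.12819691462051366
```

Call:
{"fn": "jog_arm", "kwargs": {"increments": [{"dx": 0, "dy": 0, "dz": 0.1, "ax": 0, "ay": 0, "az": 0, "gripper": -1}, {"dx": 0, "dy": 0, "dz": 0.2, "ax": 0, "ay": 0, "az": 0, "gripper": -1}, {"dx": 0, "dy": 0, "dz": 0.3, "ax": 0, "ay": 0, "az": 0, "gripper": -1}]}}

```text
time: 8.1
eef_pos: [0.6752, 0.1164, 0.2493]
tcp_rot: [0.026, 1.0, 0.0, -0.001]
contact_force: [-0.6, 2.0, -3.6]
opening: 0.134
finger_force: 59.4
```

Call:
{"fn": "jog_arm", "kwargs": {"increments": [{"dx": 0, "dy": 0, "dz": 0.25, "ax": 0, "ay": 0, "az": 0, "gripper": -1}, {"dx": 0, "dy": 0, "dz": 0.5, "ax": 0, "ay": 0, "az": 0, "gripper": -1}, {"dx": 0, "dy": 0, "dz": 0.65, "ax": 0, "ay": 0, "az": 0, "gripper": -1}, {"dx": 0, "dy": 0, "dz": 0.65, "ax": 0, "ay": 0, "az": 0, "gripper": -1}]}}

```text
time: 8.5
eef_pos: [0.6773, 0.1153, 0.3335]
tcp_rot: [0.025, 1.0, -0.001, 0.004]
contact_force: [0.1, -0.2, -0.8]
opening: 0.126
finger_force: 59.6
```

```bash
python3 st.py; python3 held.py; python3 shut.py
```

```text
8.5 [0.6773 0.1153 0.3335] yaw_y 87.08209354875743 T [ 0.   -0.04  0.06] F [ 0.1 -0.2 -0.8] 0.0018042387091554701 0.12639857251163564
8.5 [0.67732252 0.11530713 0.33350172]
(-0.035, -0.02) 42 [  0.9   5.7 -24. ] [-24.2  -3.9 -34.8] [ 24.   14.2 -20.2]
(-0.05, -0.035) 20 [ -0.7   2.8 -42.8] [ -5.   -2.1 -49.4] [  2.8   6.3 -36.3]
(-0.07, -0.05) 25 [ -0.5   2.9 -60.2] [-13.   -0.1 -69.9] [  3.6   6.3 -50.9]
(-0.085, -0.07) 83 [ -0.2   1.7 -75.5] [-18.4  -5.3 -84.7] [ 17.1   7.1 -70.1]
(-0.1, -0.085) 35 [  0.2   2.  -94.9] [-11.9  -3.7 -99.9] [ 10.8   5.5 -86.2]
(-0.115, -0.1) 37 [  -1.     1.8 -104.5] [ -13.2   -5.1 -114.7] [  11.3    5.  -100. ]
[[273.40598131 226.78908831]
 [274.73229674 242.86193929]
 [276.21451574 260.78611166]]
front strip by range 394 [-46. -34. -16.  14.  40.  61.  81.]
```

Call:
{"fn": "jog_arm", "kwargs": {"increments": [{"dx": -0.4, "dy": 0.25, "dz": 0, "ax": 0, "ay": 0, "az": 0.03, "gripper": -1}, {"dx": -0.795, "dy": 0.49, "dz": 0, "ax": 0, "ay": 0, "az": 0.06, "gripper": -1}, {"dx": -0.795, "dy": 0.49, "dz": 0, "ax": 0, "ay": 0, "az": 0.077, "gripper": -1}, {"dx": -0.795, "dy": 0.49, "dz": 0, "ax": 0, "ay": 0, "az": 0.077, "gripper": -1}]}}

```text
time: 9.0
eef_pos: [0.5786, 0.1759, 0.3261]
tcp_rot: [-0.037, 0.999, -0.001, -0.001]
contact_force: [0.1, 0.7, -1.0]
opening: 0.13
finger_force: 59.6
```

Call:
{"fn": "jog_arm", "kwargs": {"increments": [{"dx": -0.4, "dy": 0.25, "dz": -0.1, "ax": 0, "ay": 0, "az": 0, "gripper": -1}, {"dx": -0.795, "dy": 0.49, "dz": -0.5, "ax": 0, "ay": 0, "az": 0, "gripper": -1}, {"dx": -0.795, "dy": 0.49, "dz": -0.9, "ax": 0, "ay": 0, "az": 0, "gripper": -1}, {"dx": -0.795, "dy": 0.49, "dz": -1, "ax": 0, "ay": 0, "az": 0, "gripper": -1}, {"dx": -0.795, "dy": 0.49, "dz": -1, "ax": 0, "ay": 0, "az": 0, "gripper": -1}, {"dx": -0.795, "dy": 0.49, "dz": -1, "ax": 0, "ay": 0, "az": 0, "gripper": -1}]}}

```text
time: 9.6
eef_pos: [0.4861, 0.2333, 0.2077]
tcp_rot: [-0.035, 0.999, -0.0, -0.0]
contact_force: [0.1, -0.3, -0.8]
opening: 0.134
finger_force: 59.5
```

Tip at about 0.095, well above the rack top. Lowering into the slot.

Call:
{"fn": "jog_arm", "kwargs": {"increments": [{"dx": 0, "dy": 0, "dz": -0.2, "ax": 0, "ay": 0, "az": 0, "gripper": -1}, {"dx": 0, "dy": 0, "dz": -0.35, "ax": 0, "ay": 0, "az": 0, "gripper": -1}, {"dx": 0, "dy": 0, "dz": -0.45, "ax": 0, "ay": 0, "az": 0, "gripper": -1}, {"dx": 0, "dy": 0, "dz": -0.45, "ax": 0, "ay": 0, "az": 0, "gripper": -1}]}}

```text
time: 10.0
eef_pos: [0.4859, 0.2334, 0.1538]
tcp_rot: [-0.035, 0.999, -0.0, -0.0]
contact_force: [-0.7, 0.3, -1.1]
opening: 0.126
finger_force: 59.7
```

Call:
{"fn": "jog_arm", "kwargs": {"increments": [{"dx": 0, "dy": 0, "dz": -0.12, "ax": 0, "ay": 0, "az": 0, "gripper": -1}, {"dx": 0, "dy": 0, "dz": -0.2, "ax": 0, "ay": 0, "az": 0, "gripper": -1}, {"dx": 0, "dy": 0, "dz": -0.28, "ax": 0, "ay": 0, "az": 0, "gripper": -1}, {"dx": 0, "dy": 0, "dz": -0.28, "ax": 0, "ay": 0, "az": 0, "gripper": -1}]}}

```text
time: 10.4
eef_pos: [0.4851, 0.234, 0.1196]
tcp_rot: [-0.036, 0.999, -0.0, -0.0]
contact_force: [0.2, -0.4, -1.8]
opening: 0.13
finger_force: 59.8
```

Call:
{"fn": "jog_arm", "kwargs": {"increments": [{"dx": 0, "dy": 0, "dz": 0, "ax": 0, "ay": 0, "az": 0, "gripper": 0.0}, {"dx": 0, "dy": 0, "dz": 0, "ax": 0, "ay": 0, "az": 0, "gripper": 0.0}, {"dx": 0, "dy": 0, "dz": 0, "ax": 0, "ay": 0, "az": 0, "gripper": 0.0}, {"dx": 0, "dy": 0, "dz": 0, "ax": 0, "ay": 0, "az": 0, "gripper": 0.0}, {"dx": 0, "dy": 0, "dz": 0.3, "ax": 0, "ay": 0, "az": 0, "gripper": 0.0}, {"dx": 0, "dy": 0, "dz": 0.6, "ax": 0, "ay": 0, "az": 0, "gripper": 0.0}, {"dx": -0.02, "dy": 0.3, "dz": 0.6, "ax": 0, "ay": 0, "az": 0, "gripper": 0.0}, {"dx": -0.043, "dy": 0.623, "dz": 0.6, "ax": 0, "ay": 0, "az": 0, "gripper": 0.0}, {"dx": -0.043, "dy": 0.623, "dz": 0.6, "ax": 0, "ay": 0, "az": 0, "gripper": 0.0}]}}

```text
time: 11.3
eef_pos: [0.4795, 0.312, 0.1931]
tcp_rot: [-0.037, 0.999, 0.001, 0.001]
contact_force: [-0.3, -0.3, -0.5]
opening: 0.498
finger_force: 0.0
```

```bash
python3 st.py
python3 - <<'E'
from h import *
c=look("scene");cv2.imwrite("pics/e.png",cv2.resize(c["frame"][250:400,320:480],(640,600),interpolation=cv2.INTER_CUBIC))
E
```

```text
11.3 [0.4795 0.312  0.1931] yaw_y 94.2807663675807 T [-0.02  0.03  0.02] F [-0.3 -0.3 -0.5] 0.155538534745574 0.49846194249591347
```

View pics/e.png

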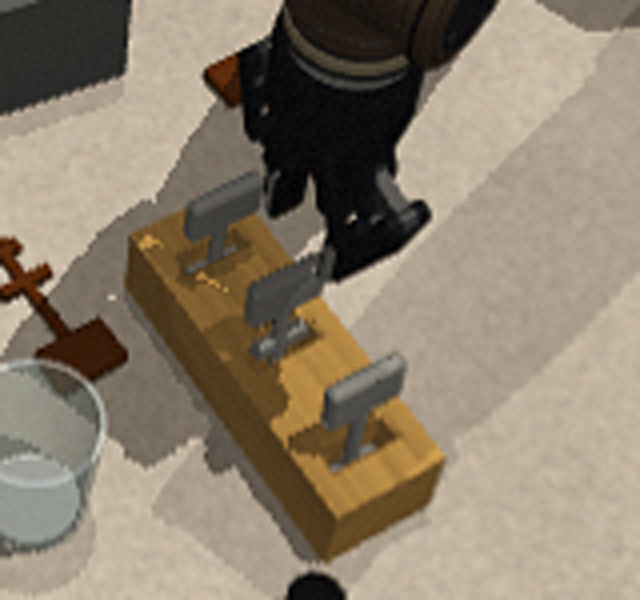

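The first key is standing back in its slot (222,215), and the gripper is over the middle key (285,290). Taking the second key.

Call:
{"fn": "jog_arm", "kwargs": {"increments": [{"dx": 0.01, "dy": -0.01, "dz": 0, "ax": 0, "ay": 0, "az": 0, "gripper": 0.0}, {"dx": 0.01, "dy": -0.01, "dz": -0.35, "ax": 0, "ay": 0, "az": 0, "gripper": 0.0}, {"dx": 0.01, "dy": -0.01, "dz": -0.63, "ax": 0, "ay": 0, "az": 0, "gripper": 0.0}, {"dx": 0.01, "dy": -0.01, "dz": -0.63, "ax": 0, "ay": 0, "az": 0, "gripper": 0.0}, {"dx": 0.01, "dy": -0.01, "dz": -0.63, "ax": 0, "ay": 0, "az": 0, "gripper": -1}, {"dx": 0.01, "dy": -0.01, "dz": -0.63, "ax": 0, "ay": 0, "az": 0, "gripper": -1}, {"dx": 0.01, "dy": -0.01, "dz": -0.63, "ax": 0, "ay": 0, "az": 0, "gripper": -1}, {"dx": 0.01, "dy": -0.01, "dz": -0.63, "ax": 0, "ay": 0, "az": 0, "gripper": -1}, {"dx": 0.01, "dy": -0.01, "dz": -0.63, "ax": 0, "ay": 0, "az": 0, "gripper": -1}, {"dx": 0.01, "dy": -0.01, "dz": -0.63, "ax": 0, "ay": 0, "az": 0, "gripper": -1}]}}

```text
time: 12.35
eef_pos: [0.4827, 0.308, 0.119]
tcp_rot: [-0.036, 0.999, 0.0, 0.002]
contact_force: [0.8, -0.5, 6.6]
opening: 0.125
finger_force: 60.3
```

Call:
{"fn": "jog_arm", "kwargs": {"increments": [{"dx": 0, "dy": 0, "dz": 0.3, "ax": 0, "ay": 0, "az": 0, "gripper": -1}, {"dx": 0, "dy": 0, "dz": 0.65, "ax": 0, "ay": 0, "az": 0, "gripper": -1}, {"dx": 0, "dy": 0, "dz": 1, "ax": 0, "ay": 0, "az": 0, "gripper": -1}, {"dx": 0, "dy": 0, "dz": 1, "ax": 0, "ay": 0, "az": 0, "gripper": -1}]}}

```text
time: 12.75
eef_pos: [0.484, 0.3091, 0.2443]
tcp_rot: [-0.036, 0.999, 0.003, 0.006]
contact_force: [0.5, 0.8, 0.7]
opening: 0.128
finger_force: 59.3
```

Call:
{"fn": "jog_arm", "kwargs": {"increments": [{"dx": 0, "dy": 0, "dz": 0.4, "ax": 0, "ay": 0, "az": 0, "gripper": -1}, {"dx": 0, "dy": 0, "dz": 0.8, "ax": 0, "ay": 0, "az": 0, "gripper": -1}, {"dx": 0, "dy": 0, "dz": 0.8, "ax": 0, "ay": 0, "az": 0, "gripper": -1}, {"dx": 0, "dy": 0, "dz": 0.8, "ax": 0, "ay": 0, "az": 0, "gripper": -1}, {"dx": 0, "dy": 0, "dz": 0.8, "ax": 0, "ay": 0, "az": 0, "gripper": -1}]}}

```text
time: 13.25
eef_pos: [0.48, 0.3072, 0.3296]
tcp_rot: [-0.036, 0.999, -0.001, -0.002]
contact_force: [0.1, -0.2, -3.1]
opening: 0.126
finger_force: 59.3
```

```bash
python3 st.py; python3 held.py
```

```text
13.25 [0.48   0.3072 0.3296] yaw_y 94.08803676158243 T [-0.04  0.04  0.01] F [ 0.1 -0.2 -3.1] -2.1865091071049392e-05 0.12644921175274526
13.25 [0.48001315 0.30722337 0.32964757]
(-0.035, -0.02) 22 [ 15.4   5.9 -24.6] [  4.6  -0.7 -29.7] [ 22.3  13.4 -20.2]
(-0.05, -0.035) 11 [ -0.6   2.6 -44.4] [ -3.5  -1.8 -48.8] [  1.9   5.  -41.7]
(-0.07, -0.05) 91 [ -1.9   1.3 -59.8] [-21.2  -5.2 -68.4] [ 15.1   5.4 -50.5]
(-0.085, -0.07) 14 [ -1.5   2.6 -76.5] [ -6.8  -1.1 -83.6] [  1.2   5.9 -72.6]
(-0.1, -0.085) 38 [ -1.4   1.5 -94.5] [-15.6  -3.5 -99.9] [  8.7   5.2 -85.1]
(-0.115, -0.1) 26 [  -1.1    1.5 -102.5] [ -16.5   -4.7 -107.3] [   9.7    5.  -100.1]
[[405.28916601 261.88391985]
 [402.05580016 277.50217489]
 [398.45784432 294.85198199]]
```

Call:
{"fn": "jog_arm", "kwargs": {"increments": [{"dx": 0.27, "dy": -0.26, "dz": 0, "ax": 0, "ay": 0, "az": -0.03, "gripper": -1}, {"dx": 0.55, "dy": -0.53, "dz": 0, "ax": 0, "ay": 0, "az": -0.06, "gripper": -1}, {"dx": 0.82, "dy": -0.795, "dz": 0, "ax": 0, "ay": 0, "az": -0.077, "gripper": -1}, {"dx": 0.82, "dy": -0.795, "dz": 0, "ax": 0, "ay": 0, "az": -0.077, "gripper": -1}]}}

```text
time: 13.7
eef_pos: [0.5817, 0.208, 0.329]
tcp_rot: [0.028, 1.0, -0.001, -0.002]
contact_force: [-0.2, 1.3, -1.3]
opening: 0.127
finger_force: 59.1
```

Call:
{"fn": "jog_arm", "kwargs": {"increments": [{"dx": 0.27, "dy": -0.26, "dz": 0, "ax": 0, "ay": 0, "az": 0, "gripper": -1}, {"dx": 0.55, "dy": -0.53, "dz": 0, "ax": 0, "ay": 0, "az": 0, "gripper": -1}, {"dx": 0.813, "dy": -0.793, "dz": -0.1, "ax": 0, "ay": 0, "az": 0, "gripper": -1}, {"dx": 0.813, "dy": -0.793, "dz": -0.17, "ax": 0, "ay": 0, "az": 0, "gripper": -1}, {"dx": 0.813, "dy": -0.793, "dz": -0.17, "ax": 0, "ay": 0, "az": 0, "gripper": -1}, {"dx": 0.813, "dy": -0.793, "dz": -0.17, "ax": 0, "ay": 0, "az": 0, "gripper": -1}]}}

```text
time: 14.3
eef_pos: [0.6758, 0.1182, 0.3104]
tcp_rot: [0.024, 1.0, 0.0, -0.002]
contact_force: [0.5, 0.3, -0.4]
opening: 0.133
finger_force: 59.1
```

```bash
python3 st.py; python3 held.py
```

```text
14.3 [0.6758 0.1182 0.3104] yaw_y 87.21585616959334 T [0.01 0.05 0.04] F [ 0.5  0.3 -0.4] 0.001314988112426363 0.13281124812507467
14.3 [0.67576721 0.11815136 0.31044103]
(-0.035, -0.02) 33 [ -0.3   5.3 -24.3] [-25.6  -2.3 -33.6] [ 22.1  11.7 -20.3]
(-0.05, -0.035) 17 [ -1.5   3.1 -43.3] [ -5.2  -0.1 -49.4] [  2.1   5.  -35.7]
(-0.07, -0.05) 92 [ -2.6   2.1 -60.5] [-20.9  -5.6 -68.4] [ 15.3   8.5 -50.9]
(-0.085, -0.07) 17 [ -2.    3.4 -77.7] [ -5.9  -0.5 -84.1] [  1.2   6.5 -70.4]
(-0.1, -0.085) 34 [ -2.6   2.8 -95.1] [ -14.    -1.8 -100. ] [  8.1   6.8 -86. ]
(-0.115, -0.1) 31 [  -2.2    1.7 -104.7] [ -14.5   -5.5 -114. ] [   8.5    6.  -100. ]
[[275.24936809 235.02225556]
 [276.49755559 250.59742052]
 [277.89369878 267.98298366]]
```

Call:
{"fn": "jog_arm", "kwargs": {"increments": [{"dx": 0.005, "dy": -0.01, "dz": -0.1, "ax": 0, "ay": 0, "az": 0, "gripper": -1}, {"dx": 0.005, "dy": -0.01, "dz": -0.18, "ax": 0, "ay": 0, "az": 0, "gripper": -1}, {"dx": 0.005, "dy": -0.01, "dz": -0.25, "ax": 0, "ay": 0, "az": 0, "gripper": -1}, {"dx": 0.005, "dy": -0.01, "dz": -0.32, "ax": 0, "ay": 0, "az": 0, "gripper": -1}, {"dx": 0.005, "dy": -0.01, "dz": -0.32, "ax": 0, "ay": 0, "az": 0, "gripper": -1}]}}

```text
time: 14.85
eef_pos: [0.6767, 0.1163, 0.2714]
tcp_rot: [0.025, 1.0, 0.0, -0.002]
contact_force: [-1.1, 0.6, -2.0]
opening: 0.128
finger_force: 59.2
```

Call:
{"fn": "jog_arm", "kwargs": {"increments": [{"dx": 0, "dy": 0, "dz": -0.07, "ax": 0, "ay": 0, "az": 0, "gripper": -1}, {"dx": 0, "dy": 0, "dz": -0.14, "ax": 0, "ay": 0, "az": 0, "gripper": -1}, {"dx": 0, "dy": 0, "dz": -0.2, "ax": 0, "ay": 0, "az": 0, "gripper": -1}, {"dx": 0, "dy": 0, "dz": -0.2, "ax": 0, "ay": 0, "az": 0, "gripper": -1}]}}

```text
time: 15.25
eef_pos: [0.677, 0.1162, 0.2477]
tcp_rot: [0.025, 1.0, 0.0, -0.001]
contact_force: [-0.2, 2.7, -3.0]
opening: 0.126
finger_force: 59.0
```

Call:
{"fn": "jog_arm", "kwargs": {"increments": [{"dx": 0, "dy": 0, "dz": -0.07, "ax": 0, "ay": 0, "az": 0, "gripper": -1}, {"dx": 0, "dy": 0, "dz": -0.14, "ax": 0, "ay": 0, "az": 0, "gripper": -1}, {"dx": 0, "dy": 0, "dz": -0.2, "ax": 0, "ay": 0, "az": 0, "gripper": -1}, {"dx": 0, "dy": 0, "dz": -0.25, "ax": 0, "ay": 0, "az": 0, "gripper": -1}, {"dx": 0, "dy": 0, "dz": -0.27, "ax": 0, "ay": 0, "az": 0, "gripper": -1}, {"dx": 0, "dy": 0, "dz": -0.27, "ax": 0, "ay": 0, "az": 0, "gripper": -1}]}}

```text
time: 15.85
eef_pos: [0.6772, 0.1161, 0.2162]
tcp_rot: [0.025, 1.0, 0.0, -0.001]
contact_force: [1.1, 4.8, -4.0]
opening: 0.129
finger_force: 59.1
```

Call:
{"fn": "jog_arm", "kwargs": {"increments": [{"dx": 0, "dy": 0.005, "dz": -0.012, "ax": 0, "ay": 0, "az": 0, "gripper": -1}, {"dx": 0, "dy": 0.005, "dz": -0.012, "ax": 0, "ay": 0, "az": 0, "gripper": -1}, {"dx": 0, "dy": 0.005, "dz": -0.012, "ax": 0, "ay": 0, "az": -0.06, "gripper": -1}, {"dx": 0, "dy": 0.005, "dz": -0.012, "ax": 0, "ay": 0, "az": -0.12, "gripper": -1}, {"dx": 0, "dy": 0.005, "dz": -0.012, "ax": 0, "ay": 0, "az": -0.17, "gripper": -1}, {"dx": 0, "dy": 0.005, "dz": -0.012, "ax": 0, "ay": 0, "az": -0.22, "gripper": -1}, {"dx": 0, "dy": 0.005, "dz": -0.012, "ax": 0, "ay": 0, "az": -0.22, "gripper": -1}]}}

```text
time: 16.55
eef_pos: [0.6776, 0.1163, 0.2159]
tcp_rot: [0.196, 0.981, -0.0, 0.0]
contact_force: [-0.2, 3.0, -1.7]
opening: 0.132
finger_force: 59.2
```

```bash
python3 st.py
```

```text
16.55 [0.6776 0.1163 0.2159] yaw_y 67.35933033080914 T [ 0.64 -0.07  0.01] F [-0.2  3.  -1.7] 0.250517763197422 0.13221680040554365
```

No torque at 0.35 rad, so this is the right key. Turning it fully.

Call:
{"fn": "jog_arm", "kwargs": {"increments": [{"dx": 0, "dy": 0, "dz": 0, "ax": 0, "ay": 0, "az": -0.07, "gripper": -1}, {"dx": 0, "dy": 0, "dz": 0, "ax": 0, "ay": 0, "az": -0.14, "gripper": -1}, {"dx": 0, "dy": 0, "dz": 0, "ax": 0, "ay": 0, "az": -0.21, "gripper": -1}, {"dx": 0, "dy": 0, "dz": 0, "ax": 0, "ay": 0, "az": -0.28, "gripper": -1}, {"dx": 0, "dy": 0, "dz": 0, "ax": 0, "ay": 0, "az": -0.35, "gripper": -1}, {"dx": 0, "dy": 0, "dz": 0, "ax": 0, "ay": 0, "az": -0.42, "gripper": -1}, {"dx": 0, "dy": 0, "dz": 0, "ax": 0, "ay": 0, "az": -0.49, "gripper": -1}, {"dx": 0, "dy": 0, "dz": 0, "ax": 0, "ay": 0, "az": -0.53, "gripper": -1}, {"dx": 0, "dy": 0, "dz": 0, "ax": 0, "ay": 0, "az": -0.53, "gripper": -1}]}}

```text
time: 17.45
eef_pos: [0.6762, 0.1144, 0.2157]
tcp_rot: [0.575, 0.818, -0.004, -0.001]
contact_force: [-4.6, -2.8, 1.7]
opening: 0.13
finger_force: 59.5
```

```bash
python3 st.py; python3 shut.py
```

```text
17.45 [0.6762 0.1144 0.2157] yaw_y 19.77936675610283 T [-0.65  1.28  0.11] F [-4.6 -2.8  1.7] 0.2517564967274666 0.13022286944377692
front strip by range 380 [-48. -37. -20.  21.  48.  66.  81.]
```

Call:
{"fn": "jog_arm", "kwargs": {"increments": [{"dx": 0, "dy": 0, "dz": 0, "ax": 0, "ay": 0, "az": -0.03, "gripper": -1}, {"dx": 0, "dy": 0, "dz": 0, "ax": 0, "ay": 0, "az": -0.05, "gripper": -1}, {"dx": 0, "dy": 0, "dz": 0, "ax": 0, "ay": 0, "az": -0.05, "gripper": -1}]}}

```text
time: 17.8
eef_pos: [0.6759, 0.1144, 0.2158]
tcp_rot: [0.606, 0.795, -0.004, -0.001]
contact_force: [-6.6, -3.4, 1.4]
opening: 0.13
finger_force: 59.7
```

```bash
python3 st.py
```

```text
17.8 [0.6759 0.1144 0.2158] yaw_y 15.34023665512342 T [-0.7   1.42  0.12] F [-6.6 -3.4  1.4] 0.19829289056360722 0.13023541643357756
```

Call:
{"fn": "jog_arm", "kwargs": {"increments": [{"dx": 0, "dy": 0, "dz": 0, "ax": 0, "ay": 0, "az": -0.03, "gripper": -1}, {"dx": 0, "dy": 0, "dz": 0, "ax": 0, "ay": 0, "az": -0.06, "gripper": -1}, {"dx": 0, "dy": 0, "dz": 0, "ax": 0, "ay": 0, "az": -0.06, "gripper": -1}]}}

```text
time: 18.1
eef_pos: [0.6756, 0.1145, 0.2158]
tcp_rot: [0.643, 0.766, -0.004, -0.001]
contact_force: [-6.5, -3.1, 2.8]
opening: 0.127
finger_force: 60.0
```

```bash
python3 st.py
python3 - <<'E'
from h import *
c=look("scene");p=project(c,[.61,.03,.13])[0].astype(int)
cv2.imwrite("pics/f.png",cv2.resize(c["frame"][p[1]-55:p[1]+65,p[0]-80:p[0]+80],(800,600),interpolation=cv2.INTER_CUBIC))
E
```

```text
18.1 [0.6756 0.1145 0.2158] yaw_y 10.017402577300345 T [-0.68  1.7   0.38] F [-6.5 -3.1  2.8] 0.508774146437645 0.1266090749057201
```

View pics/f.png

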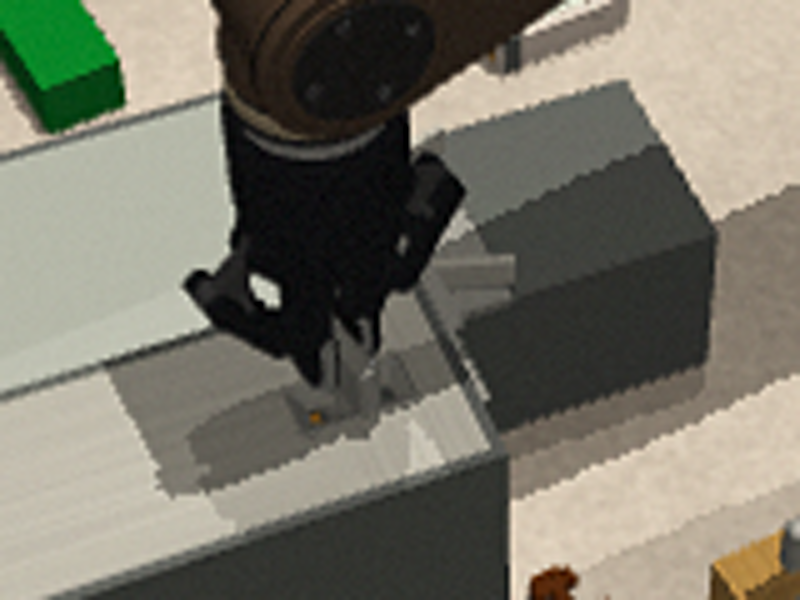

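The key sits turned in the keyhole at (340,390), and the torque is rising at the stop. Releasing, lifting, and checking the shutter from the top camera.

Call:
{"fn": "jog_arm", "kwargs": {"increments": [{"dx": 0, "dy": 0, "dz": 0, "ax": 0, "ay": 0, "az": 0.0, "gripper": 0}, {"dx": 0, "dy": 0, "dz": 0, "ax": 0, "ay": 0, "az": 0, "gripper": 0}, {"dx": 0, "dy": 0, "dz": 0, "ax": 0, "ay": 0, "az": 0, "gripper": 0}, {"dx": 0, "dy": 0, "dz": 0, "ax": 0, "ay": 0, "az": 0, "gripper": 0}, {"dx": 0, "dy": 0, "dz": 0.3, "ax": 0, "ay": 0, "az": 0, "gripper": 0}, {"dx": 0, "dy": 0, "dz": 0.6, "ax": 0, "ay": 0, "az": 0, "gripper": 0}, {"dx": 0, "dy": 0, "dz": 0.9, "ax": 0, "ay": 0, "az": 0, "gripper": 0}, {"dx": 0, "dy": 0, "dz": 0.9, "ax": 0, "ay": 0, "az": 0, "gripper": 0}]}}

```text
time: 18.95
eef_pos: [0.6801, 0.1165, 0.3324]
tcp_rot: [0.644, 0.765, 0.005, 0.005]
contact_force: [0.9, 0.6, 1.5]
opening: 0.496
finger_force: 0.0
```

Call:
{"fn": "jog_arm", "kwargs": {"increments": [{"dx": -0.4, "dy": -0.4, "dz": 0, "ax": 0, "ay": 0, "az": 0.07, "gripper": 0}, {"dx": -0.7, "dy": -0.7, "dz": 0, "ax": 0, "ay": 0, "az": 0.15, "gripper": 0}, {"dx": -1, "dy": -1, "dz": 0, "ax": 0, "ay": 0, "az": 0.22, "gripper": 0}, {"dx": -1, "dy": -1, "dz": 0, "ax": 0, "ay": 0, "az": 0.3, "gripper": 0}]}}

```text
time: 19.35
eef_pos: [0.5552, -0.0056, 0.3231]
tcp_rot: [0.447, 0.895, -0.001, -0.0]
contact_force: [1.0, -0.5, 0.1]
opening: 0.503
finger_force: 0.0
```

Call:
{"fn": "jog_arm", "kwargs": {"increments": [{"dx": -0.4, "dy": -0.4, "dz": 0, "ax": 0, "ay": 0, "az": 0.07, "gripper": 0}, {"dx": -0.7, "dy": -0.7, "dz": 0, "ax": 0, "ay": 0, "az": 0.15, "gripper": 0}, {"dx": -1, "dy": -1, "dz": 0, "ax": 0, "ay": 0, "az": 0.22, "gripper": 0}, {"dx": -1, "dy": -1, "dz": 0, "ax": 0, "ay": 0, "az": 0.3, "gripper": 0}]}}

```text
time: 19.75
eef_pos: [0.4353, -0.1254, 0.3234]
tcp_rot: [0.226, 0.974, -0.001, 0.0]
contact_force: [1.8, -0.1, -0.3]
opening: 0.496
finger_force: 0.0
```

```bash
python3 st.py
cat > packs.py <<'E'
from h import *
for n in("top","scene"):
    c=look(n);X=cloud(c);hsv=cv2.cvtColor(c["frame"],cv2.COLOR_BGR2HSV);Z=X[...,2]
    m=(Z>.018)&(Z<.034)&(hsv[...,1]<60)&(X[...,1]<-.07)&(X[...,1]>-.6)&(X[...,0]>.33)&(X[...,0]<.75)
    k,l,s,ct=cv2.connectedComponentsWithStats(m.astype(np.uint8))
    for i in range(1,k):
        if s[i,4]>60:
            (cx,cy),(w,h),a=cv2.minAreaRect((X[l==i][:,:2]*1000).astype(np.float32))
            if w<h:w,h,a=h,w,a+90
            print(n,s[i,4],np.round([cx,cy,w,h,a if a<90 else a-180],1))
E
python3 packs.py; python3 shut.py
python3 - <<'E'
from h import *
a=look("top")["frame"][150:270,260:420];b=look("scene")["frame"][200:320,230:390]
cv2.imwrite("pics/g.png",np.hstack([cv2.resize(x,(400,300),interpolation=cv2.INTER_CUBIC) for x in(a,b)]))
E
```

```text
19.75 [ 0.4353 -0.1254  0.3234] yaw_y 63.90670722166087 T [ 0.03  0.   -0.01] F [ 1.8 -0.1 -0.3] 0.7861284166574478 0.49573928409693757
top 442 [ 558.4 -406.4   91.    38.7  -15.3]
top 462 [ 425.3 -357.2   91.4   37.8  -27.4]
top 200 [ 407.6 -213.1   51.4   37.     7.9]
scene 268 [ 429.  -356.6   90.5   43.4  -25. ]
scene 278 [ 561.6 -403.8   90.8   46.   -16.4]
scene 317 [ 412.7 -210.1   90.8   47.6    1.2]
front strip by range 566 [-46. -30.   1.  44.  98. 143. 183.]
```

View pics/g.png

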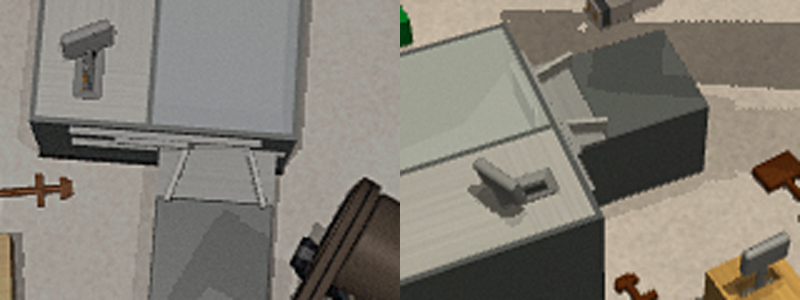

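The shutter now reaches y≈183 mm, so it's open. The key's bow at left (88,42) sits off the slot at (88,80), so I'll measure how it stands.

```bash
cat > bow.py <<'E'
from h import *
for n in("top","scene"):
    c=look(n);X=cloud(c)
    m=(X[...,2]>.181)&(X[...,2]<.27)&(np.hypot(X[...,0]-.69,X[...,1]-.117)<.09)
    P=X[m]; print(n,m.sum(),np.round(P.mean(0),4),np.round(P.min(0),3),np.round(P.max(0),3)); 
    for a in np.arange(.18,.26,.01):
        Q=P[(P[:,2]>a)&(P[:,2]<=a+.01)]
        if len(Q)>3: print(round(a,2),len(Q),np.round(Q.mean(0),3),np.round(Q.min(0),3),np.round(Q.max(0),3))
    if len(P)>5: 
        (cx,cy),(w,h),a=cv2.minAreaRect((P[P[:,2]>.2][:,:2]*1000).astype(np.float32)); print(cx,cy,w,h,a)
E
python3 bow.py
```

```text
top 209 [0.6933 0.1187 0.2053] [0.644 0.095 0.182] [0.711 0.143 0.222]
0.18 21 [0.682 0.117 0.187] [0.644 0.095 0.182] [0.7   0.136 0.19 ]
0.19 48 [0.69  0.117 0.196] [0.681 0.095 0.19 ] [0.705 0.141 0.2  ]
0.2 51 [0.693 0.118 0.206] [0.682 0.097 0.2  ] [0.709 0.143 0.21 ]
0.21 86 [0.698 0.12  0.214] [0.685 0.097 0.21 ] [0.711 0.143 0.22 ]
697.0315551757812 119.2233657836914 15.86108112335205 49.306617736816406 23.89573097229004
scene 178 [0.699  0.1265 0.2073] [0.681 0.097 0.184] [0.713 0.146 0.22 ]
0.18 14 [0.694 0.131 0.188] [0.684 0.108 0.184] [0.706 0.143 0.19 ]
0.19 31 [0.696 0.13  0.195] [0.681 0.104 0.191] [0.709 0.144 0.2  ]
0.2 36 [0.699 0.13  0.206] [0.685 0.1   0.201] [0.713 0.145 0.21 ]
0.21 97 [0.701 0.123 0.214] [0.688 0.097 0.21 ] [0.713 0.146 0.22 ]
700.4077758789062 122.2039794921875 12.994897842407227 51.609840393066406 24.156766891479492
```

The bow spans z 0.184–0.220, so the key is fully in and only leaning. Fetching the nearest pack (412,−211).

Call:
{"fn": "jog_arm", "kwargs": {"increments": [{"dx": -0.1, "dy": -0.36, "dz": -0.2, "ax": 0, "ay": 0, "az": 0.08, "gripper": 0.6}, {"dx": -0.194, "dy": -0.718, "dz": -0.5, "ax": 0, "ay": 0, "az": 0.16, "gripper": 0.6}, {"dx": -0.194, "dy": -0.718, "dz": -0.8, "ax": 0, "ay": 0, "az": 0.24, "gripper": 0.6}, {"dx": -0.194, "dy": -0.718, "dz": -1, "ax": 0, "ay": 0, "az": 0.314, "gripper": 0.6}, {"dx": -0.194, "dy": -0.718, "dz": -1, "ax": 0, "ay": 0, "az": 0.314, "gripper": 0.6}, {"dx": -0.194, "dy": -0.718, "dz": -1, "ax": 0, "ay": 0, "az": 0.314, "gripper": 0.6}]}}

```text
time: 20.7
eef_pos: [0.415, -0.2093, 0.2041]
tcp_rot: [-0.017, 1.0, 0.0, -0.0]
contact_force: [-0.1, 0.4, 0.4]
opening: 0.801
finger_force: 0.0
```

Call:
{"fn": "jog_arm", "kwargs": {"increments": [{"dx": 0, "dy": 0, "dz": -1, "ax": 0, "ay": 0, "az": 0, "gripper": 0.6}, {"dx": 0, "dy": 0, "dz": -1, "ax": 0, "ay": 0, "az": 0, "gripper": 0.6}, {"dx": 0, "dy": 0, "dz": -1, "ax": 0, "ay": 0, "az": 0, "gripper": 0.6}, {"dx": 0, "dy": 0, "dz": -1, "ax": 0, "ay": 0, "az": 0, "gripper": 0.6}]}}

```text
time: 21.1
eef_pos: [0.414, -0.2086, 0.0826]
tcp_rot: [-0.017, 1.0, 0.001, -0.001]
contact_force: [-0.5, 0.7, -0.2]
opening: 0.796
finger_force: 0.0
```

```bash
python3 st.py; python3 packs.py
```

```text
21.1 [ 0.414  -0.2086  0.0826] yaw_y 91.98252571549864 T [-0.03 -0.02  0.03] F [-0.5  0.7 -0.2] 0.004397787706693634 0.7958060877678405
top 444 [ 558.9 -406.    91.1   38.7  -14.8]
top 343 [ 426.1 -357.1   90.6   38.5  -28. ]
scene 257 [ 430.5 -355.8   87.6   42.1  -27.1]
scene 280 [ 560.8 -405.2   89.8   46.5  -18.7]
scene 300 [ 447.5 -234.4   91.    43.6    0.5]
```

That pack was knocked to about (446,−236). Correcting for it.

Call:
{"fn": "jog_arm", "kwargs": {"increments": [{"dx": 0.27, "dy": -0.225, "dz": 0, "ax": 0, "ay": 0, "az": 0, "gripper": 0.6}, {"dx": 0.27, "dy": -0.225, "dz": 0, "ax": 0, "ay": 0, "az": 0, "gripper": 0.6}, {"dx": 0.27, "dy": -0.225, "dz": -0.25, "ax": 0, "ay": 0, "az": 0, "gripper": 0.6}, {"dx": 0.27, "dy": -0.225, "dz": -0.43, "ax": 0, "ay": 0, "az": 0, "gripper": 0.6}, {"dx": 0.27, "dy": -0.225, "dz": -0.43, "ax": 0, "ay": 0, "az": 0, "gripper": 0.6}, {"dx": 0.27, "dy": -0.225, "dz": -0.43, "ax": 0, "ay": 0, "az": 0, "gripper": 0.6}]}}

```text
time: 21.8
eef_pos: [0.448, -0.2376, 0.0344]
tcp_rot: [-0.018, 1.0, -0.001, 0.001]
contact_force: [0.2, -0.2, 0.4]
opening: 0.798
finger_force: 0.0
```

Call:
{"fn": "jog_arm", "kwargs": {"increments": [{"dx": 0, "dy": 0, "dz": 0, "ax": 0, "ay": 0, "az": 0, "gripper": -1}, {"dx": 0, "dy": 0, "dz": 0, "ax": 0, "ay": 0, "az": 0, "gripper": -1}, {"dx": 0, "dy": 0, "dz": 0, "ax": 0, "ay": 0, "az": 0, "gripper": -1}, {"dx": 0, "dy": 0, "dz": 0, "ax": 0, "ay": 0, "az": 0, "gripper": -1}, {"dx": 0, "dy": 0, "dz": 0, "ax": 0, "ay": 0, "az": 0, "gripper": -1}, {"dx": 0, "dy": 0, "dz": 0, "ax": 0, "ay": 0, "az": 0, "gripper": -1}], "force": 40}}

```text
time: 22.4
eef_pos: [0.448, -0.2377, 0.0343]
tcp_rot: [-0.018, 1.0, -0.001, 0.001]
contact_force: [-0.7, 0.9, 7.1]
opening: 0.412
finger_force: 41.8
```

```bash
python3 st.py; python3 packs.py
```

```text
22.4 [ 0.448  -0.2377  0.0343] yaw_y 92.0177807708626 T [ 0.16  0.16 -0.  ] F [-0.7  0.9  7.1] 0.03302833763882518 0.4119500878356879
top 446 [ 558.6 -405.8   92.3   38.8  -13.9]
top 272 [ 422.8 -363.9   91.7   23.5  -28.4]
scene 112 [ 452.4 -367.7   51.1   38.4   62.8]
scene 291 [ 561.6 -403.9   90.5   44.4  -15.8]
scene 164 [ 468.1 -232.5   59.3   47.8  -85.2]
```

Call:
{"fn": "jog_arm", "kwargs": {"increments": [{"dx": 0, "dy": 0, "dz": 0.3, "ax": 0, "ay": 0, "az": 0, "gripper": -1}, {"dx": 0, "dy": 0, "dz": 0.7, "ax": 0, "ay": 0, "az": 0, "gripper": -1}, {"dx": 0, "dy": 0, "dz": 1, "ax": 0, "ay": 0, "az": 0, "gripper": -1}, {"dx": 0, "dy": 0.3, "dz": 1, "ax": 0, "ay": 0, "az": 0, "gripper": -1}, {"dx": 0, "dy": 0.3, "dz": 1, "ax": 0, "ay": 0, "az": 0, "gripper": -1}]}}

```text
time: 23.0
eef_pos: [0.4466, -0.1985, 0.1533]
tcp_rot: [-0.018, 1.0, 0.0, 0.001]
contact_force: [-0.6, 0.8, -2.1]
opening: 0.413
finger_force: 40.8
```

Call:
{"fn": "jog_arm", "kwargs": {"increments": [{"dx": 0.2, "dy": 0.3, "dz": 0.2, "ax": 0, "ay": 0, "az": -0.02, "gripper": -1}, {"dx": 0.4, "dy": 0.6, "dz": 0.38, "ax": 0, "ay": 0, "az": -0.056, "gripper": -1}, {"dx": 0.56, "dy": 0.9, "dz": 0.38, "ax": 0, "ay": 0, "az": -0.056, "gripper": -1}, {"dx": 0.56, "dy": 0.9, "dz": 0.38, "ax": 0, "ay": 0, "az": -0.056, "gripper": -1}]}}

```text
time: 23.4
eef_pos: [0.5153, -0.0895, 0.1982]
tcp_rot: [0.024, 1.0, 0.0, 0.001]
contact_force: [-0.8, -0.0, -1.7]
opening: 0.413
finger_force: 41.0
```

Call:
{"fn": "jog_arm", "kwargs": {"increments": [{"dx": 0, "dy": 0.35, "dz": 0, "ax": 0, "ay": 0, "az": 0, "gripper": -1}, {"dx": 0, "dy": 0.7, "dz": 0, "ax": 0, "ay": 0, "az": 0, "gripper": -1}, {"dx": 0, "dy": 0.7, "dz": 0, "ax": 0, "ay": 0, "az": 0, "gripper": -1}, {"dx": 0, "dy": 0.7, "dz": 0, "ax": 0, "ay": 0, "az": 0, "gripper": -1}]}}

```text
time: 23.8
eef_pos: [0.5131, -0.0086, 0.1968]
tcp_rot: [0.025, 1.0, -0.0, -0.001]
contact_force: [1.6, -0.5, -1.0]
opening: 0.414
finger_force: 41.2
```

```bash
python3 st.py
cat > hp.py <<'E'
from h import *
# held pack / ledge pack estimate in box axes: white pixels above the ledge
x=np.array([.9986,-.0523]);y=np.array([.0523,.9986])
import sys; z0=float(sys.argv[1]); z1=float(sys.argv[2])
for n in("top","scene"):
    c=look(n);X=cloud(c);d=X[...,:2]-[.6107,-.0143];bx=d@x;by=d@y;g=c["frame"].min(2)
    m=(bx>-.175)&(bx<-.01)&(abs(by)<.05)&(X[...,2]>z0)&(X[...,2]<z1)&(g>95)
    if m.sum()>20: print(n,m.sum(),"bx",np.round(np.percentile(bx[m],[2,98])*1000),"by",np.round(np.percentile(by[m],[2,98])*1000),"z",np.round(np.percentile(X[m][:,2],[2,50,98]),3))
E
python3 hp.py .15 .22
```

```text
23.8 [ 0.5131 -0.0086  0.1968] yaw_y 87.07811357212063 T [-0.01  0.03 -0.03] F [ 1.6 -0.5 -1. ] 0.011028131120838225 0.414331950444112
scene 43 bx [-143.  -10.] by [-19.  47.] z [0.155 0.191 0.198]
```

Call:
{"fn": "jog_arm", "kwargs": {"increments": [{"dx": 0.01, "dy": 0, "dz": -0.15, "ax": 0, "ay": 0, "az": 0, "gripper": -1}, {"dx": 0.01, "dy": 0, "dz": -0.3, "ax": 0, "ay": 0, "az": 0, "gripper": -1}, {"dx": 0.01, "dy": 0, "dz": -0.38, "ax": 0, "ay": 0, "az": 0, "gripper": -1}, {"dx": 0.01, "dy": 0, "dz": -0.43, "ax": 0, "ay": 0, "az": 0, "gripper": -1}, {"dx": 0.01, "dy": 0, "dz": -0.43, "ax": 0, "ay": 0, "az": 0, "gripper": -1}]}}

```text
time: 24.4
eef_pos: [0.5147, -0.0094, 0.1455]
tcp_rot: [0.027, 1.0, 0.0, -0.001]
contact_force: [-0.5, -0.3, -1.0]
opening: 0.409
finger_force: 41.2
```

Call:
{"fn": "jog_arm", "kwargs": {"increments": [{"dx": 0, "dy": 0, "dz": 0, "ax": 0, "ay": 0, "az": 0, "gripper": 0.3}, {"dx": 0, "dy": 0, "dz": 0, "ax": 0, "ay": 0, "az": 0, "gripper": 0.3}, {"dx": 0, "dy": 0, "dz": 0, "ax": 0, "ay": 0, "az": 0, "gripper": 0.3}, {"dx": 0, "dy": 0, "dz": 0.25, "ax": 0, "ay": 0, "az": 0, "gripper": 0.3}, {"dx": 0, "dy": 0, "dz": 0.5, "ax": 0, "ay": 0, "az": 0, "gripper": 0.3}, {"dx": -0.3, "dy": 0.01, "dz": 0.5, "ax": 0, "ay": 0, "az": 0, "gripper": -1}, {"dx": -0.6, "dy": 0.03, "dz": 0.5, "ax": 0, "ay": 0, "az": 0, "gripper": -1}, {"dx": -0.63, "dy": 0.03, "dz": 0.5, "ax": 0, "ay": 0, "az": 0, "gripper": -1}, {"dx": -0.63, "dy": 0.03, "dz": 0.5, "ax": 0, "ay": 0, "az": 0, "gripper": -1}]}}

```text
time: 25.3
eef_pos: [0.4394, -0.0051, 0.2069]
tcp_rot: [0.026, 1.0, -0.0, 0.001]
contact_force: [0.5, 0.1, 0.1]
opening: -0.003
finger_force: 0.0
```

```bash
python3 st.py; python3 hp.py .13 .145
```

```text
25.3 [ 0.4394 -0.0051  0.2069] yaw_y 86.97606847929796 T [-0.02 -0.01 -0.02] F [0.5 0.1 0.1] -0.007842143531888723 -0.0031931611784204957
top 165 bx [-86. -44.] by [-40.  17.] z [0.131 0.138 0.144]
scene 235 bx [-129.  -54.] by [-15.  18.] z [0.133 0.138 0.142]
```

Call:
{"fn": "jog_arm", "kwargs": {"increments": [{"dx": 0, "dy": 0, "dz": -0.3, "ax": 0, "ay": 0, "az": 0, "gripper": -1}, {"dx": 0, "dy": 0, "dz": -0.57, "ax": 0, "ay": 0, "az": 0, "gripper": -1}, {"dx": 0, "dy": 0, "dz": -0.57, "ax": 0, "ay": 0, "az": 0, "gripper": -1}, {"dx": 0.12, "dy": -0.006, "dz": -0.57, "ax": 0, "ay": 0, "az": 0, "gripper": -1}, {"dx": 0.24, "dy": -0.012, "dz": -0.57, "ax": 0, "ay": 0, "az": 0, "gripper": -1}, {"dx": 0.36, "dy": -0.019, "dz": -0.57, "ax": 0, "ay": 0, "az": 0, "gripper": -1}, {"dx": 0.48, "dy": -0.025, "dz": -0.57, "ax": 0, "ay": 0, "az": 0, "gripper": -1}, {"dx": 0.6, "dy": -0.031, "dz": -0.57, "ax": 0, "ay": 0, "az": 0, "gripper": -1}, {"dx": 0.6, "dy": -0.031, "dz": -0.57, "ax": 0, "ay": 0, "az": 0, "gripper": -1}]}}

```text
time: 26.3
eef_pos: [0.514, -0.0093, 0.1383]
tcp_rot: [0.026, 1.0, -0.0, 0.001]
contact_force: [0.4, 0.6, 0.1]
opening: -0.0
finger_force: 0.0
```

```bash
python3 st.py; python3 hp.py .13 .145;python3 - <<'E'
from h import *
b=look("scene")["frame"][170:290,230:390]
cv2.imwrite("pics/i.png",cv2.resize(b,(800,600),interpolation=cv2.INTER_CUBIC))
E
```

```text
26.3 [ 0.514  -0.0093  0.1383] yaw_y 86.98159638135726 T [-0.02  0.    0.04] F [0.4 0.6 0.1] 0.014522411220241338 -0.00015726541364930228
scene 217 bx [-78. -13.] by [-18.  17.] z [0.134 0.138 0.143]
```

View pics/i.png

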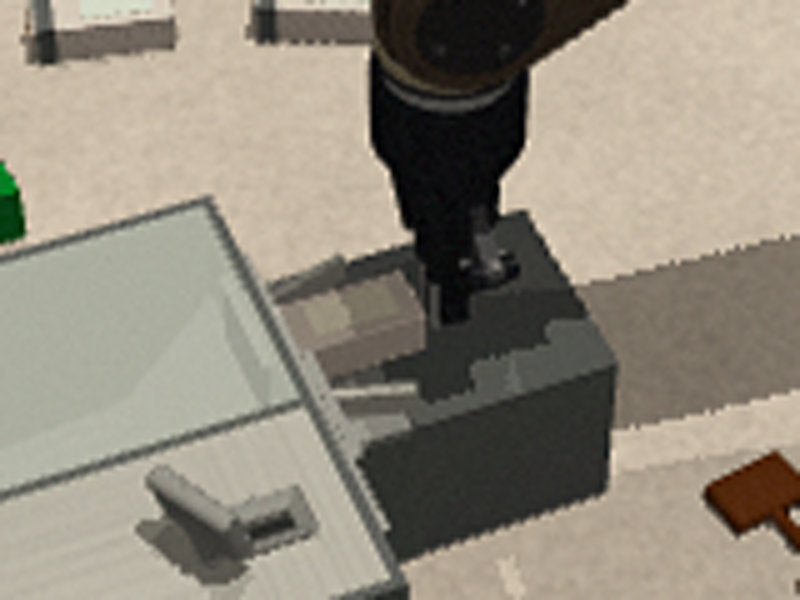

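The pack (350,320) lies in the funnel at the port with the fingers right behind it. Pushing on.

Call:
{"fn": "jog_arm", "kwargs": {"increments": [{"dx": 0.12, "dy": -0.006, "dz": 0, "ax": 0, "ay": 0, "az": 0, "gripper": -1}, {"dx": 0.24, "dy": -0.012, "dz": 0, "ax": 0, "ay": 0, "az": 0, "gripper": -1}, {"dx": 0.36, "dy": -0.019, "dz": 0, "ax": 0, "ay": 0, "az": 0, "gripper": -1}, {"dx": 0.48, "dy": -0.025, "dz": 0, "ax": 0, "ay": 0, "az": 0, "gripper": -1}, {"dx": 0.56, "dy": -0.029, "dz": 0, "ax": 0, "ay": 0, "az": 0, "gripper": -1}, {"dx": 0.63, "dy": -0.033, "dz": 0, "ax": 0, "ay": 0, "az": 0, "gripper": -1}, {"dx": 0.64, "dy": -0.033, "dz": 0, "ax": 0, "ay": 0, "az": 0, "gripper": -1}]}}

```text
time: 27.15
eef_pos: [0.5888, -0.013, 0.138]
tcp_rot: [0.026, 1.0, -0.0, 0.0]
contact_force: [0.1, 0.1, -0.3]
opening: -0.001
finger_force: 0.0
```

```bash
python3 st.py; python3 hp.py .11 .145
```

```text
27.15 [ 0.5888 -0.013   0.138 ] yaw_y 86.97310235729967 T [-0.02  0.02  0.06] F [ 0.1  0.1 -0.3] 0.0025273555365856737 -0.0010657983628940154
scene 33 bx [-58. -25.] by [33. 50.] z [0.11  0.124 0.129]
```

Call:
{"fn": "jog_arm", "kwargs": {"increments": [{"dx": -0.3, "dy": 0.016, "dz": 0, "ax": 0, "ay": 0, "az": 0, "gripper": -1}, {"dx": -0.6, "dy": 0.03, "dz": 0, "ax": 0, "ay": 0, "az": 0, "gripper": -1}, {"dx": -0.7, "dy": 0.03, "dz": 0.4, "ax": 0, "ay": 0, "az": 0, "gripper": -1}, {"dx": -0.7, "dy": -0.3, "dz": 0.6, "ax": 0, "ay": 0, "az": -0.08, "gripper": 0.6}, {"dx": -0.7, "dy": -0.6, "dz": 0.6, "ax": 0, "ay": 0, "az": -0.16, "gripper": 0.6}, {"dx": -0.7, "dy": -0.95, "dz": 0.6, "ax": 0, "ay": 0, "az": -0.261, "gripper": 0.6}, {"dx": -0.7, "dy": -0.95, "dz": 0.6, "ax": 0, "ay": 0, "az": -0.261, "gripper": 0.6}]}}

```text
time: 27.95
eef_pos: [0.5039, -0.1305, 0.2106]
tcp_rot: [0.233, 0.973, -0.001, 0.001]
contact_force: [0.8, 0.8, 0.4]
opening: 0.675
finger_force: 0.0
```

```bash
python3 st.py; python3 packs.py
python3 - <<'E'
from h import *
b=look("top")["frame"][60:270,260:400];a=look("scene")["frame"][190:330,130:350]
cv2.imwrite("pics/j.png",np.hstack([cv2.resize(b,(330,495),interpolation=cv2.INTER_CUBIC),cv2.resize(a,(470,495))]))
E
```

```text
27.95 [ 0.5039 -0.1305  0.2106] yaw_y 63.09666731586859 T [-0.   -0.02 -0.02] F [0.8 0.8 0.4] 0.11009750654920936 0.6754472275520294
top 449 [ 558.3 -406.2   90.6   39.6  -15.2]
top 455 [ 426.2 -357.4   90.8   38.1  -27.6]
scene 140 [ 448.6 -367.    47.1   43.3  -24. ]
scene 283 [ 560.7 -405.4   89.5   50.7  -15. ]
```

View pics/j.png

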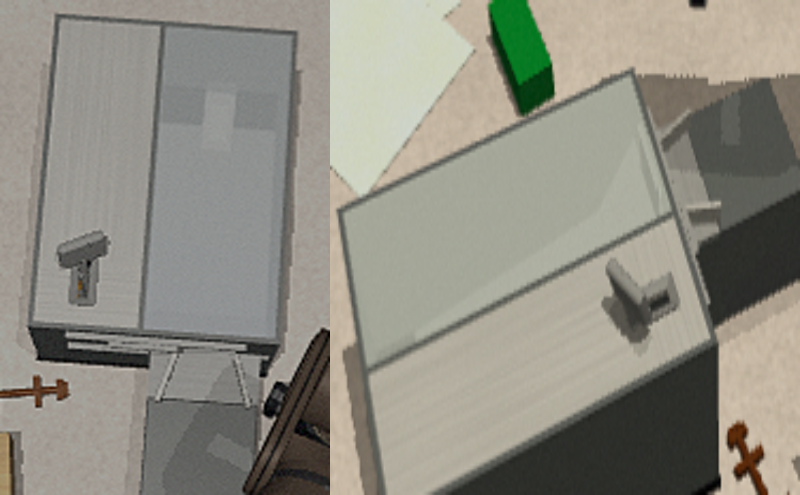

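The first pack shows inside the box through the window at (218,120), and the ledge is clear. Going for the second pack (427,−357).

Call:
{"fn": "jog_arm", "kwargs": {"increments": [{"dx": -0.15, "dy": -0.4, "dz": 0, "ax": 0, "ay": 0, "az": 0, "gripper": 0.6}, {"dx": -0.3, "dy": -0.8, "dz": 0, "ax": 0, "ay": 0, "az": 0, "gripper": 0.6}, {"dx": -0.4, "dy": -1, "dz": -0.2, "ax": 0, "ay": 0, "az": 0, "gripper": 0.6}, {"dx": -0.4, "dy": -1, "dz": -0.4, "ax": 0, "ay": 0, "az": 0, "gripper": 0.6}]}}

```text
time: 28.55
eef_pos: [0.456, -0.2488, 0.1623]
tcp_rot: [0.23, 0.973, -0.001, 0.001]
contact_force: [0.0, 0.2, 0.7]
opening: 0.799
finger_force: 0.0
```

Call:
{"fn": "jog_arm", "kwargs": {"increments": [{"dx": -0.23, "dy": -0.4, "dz": -0.3, "ax": 0, "ay": 0, "az": 0, "gripper": 0.6}, {"dx": -0.235, "dy": -0.88, "dz": -0.6, "ax": 0, "ay": 0, "az": 0, "gripper": 0.6}, {"dx": -0.235, "dy": -0.88, "dz": -0.6, "ax": 0, "ay": 0, "az": 0, "gripper": 0.6}, {"dx": -0.235, "dy": -0.88, "dz": -0.6, "ax": 0, "ay": 0, "az": 0, "gripper": 0.6}]}}

```text
time: 28.95
eef_pos: [0.4269, -0.3526, 0.0869]
tcp_rot: [0.23, 0.973, 0.001, -0.002]
contact_force: [0.0, -0.2, 0.6]
opening: 0.8
finger_force: 0.0
```

```bash
python3 st.py; python3 packs.py
```

```text
28.95 [ 0.4269 -0.3526  0.0869] yaw_y 63.43769838432283 T [-0.01 -0.01 -0.  ] F [ 0.  -0.2  0.6] -0.09720455389469862 0.8000293408164126
top 436 [ 559.3 -406.    91.9   39.   -15.6]
scene 249 [ 428.7 -357.    89.6   44.8  -27.4]
scene 281 [ 561.7 -402.9   90.7   44.8  -15.3]
```

Call:
{"fn": "jog_arm", "kwargs": {"increments": [{"dx": 0.005, "dy": -0.03, "dz": -0.25, "ax": 0, "ay": 0, "az": 0, "gripper": 0.6}, {"dx": 0.005, "dy": -0.03, "dz": -0.445, "ax": 0, "ay": 0, "az": 0, "gripper": 0.6}, {"dx": 0.005, "dy": -0.03, "dz": -0.445, "ax": 0, "ay": 0, "az": 0, "gripper": 0.6}, {"dx": 0.005, "dy": -0.03, "dz": -0.445, "ax": 0, "ay": 0, "az": 0, "gripper": -1}, {"dx": 0.005, "dy": -0.03, "dz": -0.445, "ax": 0, "ay": 0, "az": 0, "gripper": -1}, {"dx": 0.005, "dy": -0.03, "dz": -0.445, "ax": 0, "ay": 0, "az": 0, "gripper": -1}, {"dx": 0.005, "dy": -0.03, "dz": -0.445, "ax": 0, "ay": 0, "az": 0, "gripper": -1}, {"dx": 0.005, "dy": -0.03, "dz": -0.445, "ax": 0, "ay": 0, "az": 0, "gripper": -1}, {"dx": 0.005, "dy": -0.03, "dz": -0.445, "ax": 0, "ay": 0, "az": 0, "gripper": -1}]}}

```text
time: 29.95
eef_pos: [0.43, -0.3569, 0.0389]
tcp_rot: [0.229, 0.973, -0.001, 0.002]
contact_force: [2.1, 2.4, 7.6]
opening: 0.413
finger_force: 41.7
```

Call:
{"fn": "jog_arm", "kwargs": {"increments": [{"dx": 0, "dy": 0, "dz": 0.3, "ax": 0, "ay": 0, "az": 0, "gripper": -1}, {"dx": 0, "dy": 0, "dz": 0.6, "ax": 0, "ay": 0, "az": 0, "gripper": -1}, {"dx": 0, "dy": 0.3, "dz": 1, "ax": 0, "ay": 0, "az": 0.06, "gripper": -1}, {"dx": 0, "dy": 0.6, "dz": 1, "ax": 0, "ay": 0, "az": 0.12, "gripper": -1}, {"dx": 0, "dy": 1, "dz": 1, "ax": 0, "ay": 0, "az": 0.18, "gripper": -1}, {"dx": 0, "dy": 1, "dz": 1, "ax": 0, "ay": 0, "az": 0.262, "gripper": -1}, {"dx": 0, "dy": 1, "dz": 1, "ax": 0, "ay": 0, "az": 0.262, "gripper": -1}]}}

```text
time: 30.65
eef_pos: [0.4285, -0.2347, 0.1566]
tcp_rot: [0.025, 1.0, -0.0, 0.0]
contact_force: [-0.4, 0.1, -1.5]
opening: 0.413
finger_force: 40.9
```

Call:
{"fn": "jog_arm", "kwargs": {"increments": [{"dx": 0.2, "dy": 0.35, "dz": 0.36, "ax": 0, "ay": 0, "az": 0, "gripper": -1}, {"dx": 0.45, "dy": 0.7, "dz": 0.36, "ax": 0, "ay": 0, "az": 0, "gripper": -1}, {"dx": 0.71, "dy": 1, "dz": 0.36, "ax": 0, "ay": 0, "az": 0, "gripper": -1}, {"dx": 0.71, "dy": 1, "dz": 0.36, "ax": 0, "ay": 0, "az": 0, "gripper": -1}]}}

```text
time: 31.05
eef_pos: [0.5165, -0.1139, 0.2008]
tcp_rot: [0.026, 1.0, 0.0, 0.002]
contact_force: [-0.3, -0.9, -1.9]
opening: 0.409
finger_force: 41.1
```

Call:
{"fn": "jog_arm", "kwargs": {"increments": [{"dx": 0, "dy": 0.4, "dz": 0, "ax": 0, "ay": 0, "az": 0, "gripper": -1}, {"dx": 0, "dy": 0.88, "dz": 0, "ax": 0, "ay": 0, "az": 0, "gripper": -1}, {"dx": 0, "dy": 0.88, "dz": 0, "ax": 0, "ay": 0, "az": 0, "gripper": -1}, {"dx": 0, "dy": 0.88, "dz": 0, "ax": 0, "ay": 0, "az": 0, "gripper": -1}]}}

```text
time: 31.45
eef_pos: [0.5138, -0.01, 0.1993]
tcp_rot: [0.025, 1.0, -0.0, -0.0]
contact_force: [-0.8, -0.8, -1.7]
opening: 0.407
finger_force: 41.3
```

Lower to 0.149, release, raise, go behind, then push.

Call:
{"fn": "jog_arm", "kwargs": {"increments": [{"dx": 0, "dy": 0, "dz": -0.15, "ax": 0, "ay": 0, "az": 0, "gripper": -1}, {"dx": 0, "dy": 0, "dz": -0.3, "ax": 0, "ay": 0, "az": 0, "gripper": -1}, {"dx": 0, "dy": 0, "dz": -0.38, "ax": 0, "ay": 0, "az": 0, "gripper": -1}, {"dx": 0, "dy": 0, "dz": -0.42, "ax": 0, "ay": 0, "az": 0, "gripper": -1}, {"dx": 0, "dy": 0, "dz": -0.42, "ax": 0, "ay": 0, "az": 0, "gripper": -1}]}}

```text
time: 31.95
eef_pos: [0.5143, -0.0117, 0.1496]
tcp_rot: [0.027, 1.0, -0.0, 0.0]
contact_force: [0.2, 0.1, -2.1]
opening: 0.409
finger_force: 41.3
```

Call:
{"fn": "jog_arm", "kwargs": {"increments": [{"dx": 0, "dy": 0, "dz": 0, "ax": 0, "ay": 0, "az": 0, "gripper": 0.3}, {"dx": 0, "dy": 0, "dz": 0, "ax": 0, "ay": 0, "az": 0, "gripper": 0.3}, {"dx": 0, "dy": 0, "dz": 0, "ax": 0, "ay": 0, "az": 0, "gripper": 0.3}, {"dx": 0, "dy": 0, "dz": 0.25, "ax": 0, "ay": 0, "az": 0, "gripper": 0.3}, {"dx": 0, "dy": 0, "dz": 0.5, "ax": 0, "ay": 0, "az": 0, "gripper": 0.3}, {"dx": -0.3, "dy": 0.01, "dz": 0.5, "ax": 0, "ay": 0, "az": 0, "gripper": -1}, {"dx": -0.6, "dy": 0.03, "dz": 0.5, "ax": 0, "ay": 0, "az": 0, "gripper": -1}, {"dx": -0.63, "dy": 0.03, "dz": 0.5, "ax": 0, "ay": 0, "az": 0, "gripper": -1}, {"dx": -0.63, "dy": 0.03, "dz": 0.5, "ax": 0, "ay": 0, "az": 0, "gripper": -1}]}}

```text
time: 32.85
eef_pos: [0.4381, -0.0067, 0.2096]
tcp_rot: [0.026, 1.0, -0.0, 0.001]
contact_force: [0.3, 0.2, -0.0]
opening: -0.0
finger_force: 0.0
```

```bash
python3 st.py; python3 hp.py .13 .145
```

```text
32.85 [ 0.4381 -0.0067  0.2096] yaw_y 87.06527888639934 T [-0.02 -0.05 -0.03] F [ 0.3  0.2 -0. ] -0.007902767392806709 -0.00017894499125010777
top 177 bx [-86. -30.] by [-43.  25.] z [0.13  0.138 0.144]
scene 229 bx [-129.  -53.] by [-18.  17.] z [0.134 0.138 0.142]
```

Call:
{"fn": "jog_arm", "kwargs": {"increments": [{"dx": 0, "dy": 0.015, "dz": -0.3, "ax": 0, "ay": 0, "az": 0, "gripper": -1}, {"dx": 0, "dy": 0.015, "dz": -0.59, "ax": 0, "ay": 0, "az": 0, "gripper": -1}, {"dx": 0, "dy": 0.015, "dz": -0.59, "ax": 0, "ay": 0, "az": 0, "gripper": -1}, {"dx": 0.12, "dy": 0.009, "dz": -0.59, "ax": 0, "ay": 0, "az": 0, "gripper": -1}, {"dx": 0.24, "dy": 0.003, "dz": -0.59, "ax": 0, "ay": 0, "az": 0, "gripper": -1}, {"dx": 0.36, "dy": -0.004, "dz": -0.59, "ax": 0, "ay": 0, "az": 0, "gripper": -1}, {"dx": 0.48, "dy": -0.01, "dz": -0.59, "ax": 0, "ay": 0, "az": 0, "gripper": -1}, {"dx": 0.6, "dy": -0.016, "dz": -0.59, "ax": 0, "ay": 0, "az": 0, "gripper": -1}, {"dx": 0.6, "dy": -0.016, "dz": -0.59, "ax": 0, "ay": 0, "az": 0, "gripper": -1}]}}

```text
time: 33.85
eef_pos: [0.5127, -0.0092, 0.139]
tcp_rot: [0.026, 1.0, -0.0, 0.001]
contact_force: [-0.4, 0.1, -0.2]
opening: 0.003
finger_force: 0.0
```

Call:
{"fn": "jog_arm", "kwargs": {"increments": [{"dx": 0.12, "dy": -0.006, "dz": 0, "ax": 0, "ay": 0, "az": 0, "gripper": -1}, {"dx": 0.24, "dy": -0.012, "dz": 0, "ax": 0, "ay": 0, "az": 0, "gripper": -1}, {"dx": 0.36, "dy": -0.019, "dz": 0, "ax": 0, "ay": 0, "az": 0, "gripper": -1}, {"dx": 0.48, "dy": -0.025, "dz": 0, "ax": 0, "ay": 0, "az": 0, "gripper": -1}, {"dx": 0.56, "dy": -0.029, "dz": 0, "ax": 0, "ay": 0, "az": 0, "gripper": -1}, {"dx": 0.63, "dy": -0.033, "dz": 0, "ax": 0, "ay": 0, "az": 0, "gripper": -1}, {"dx": 0.65, "dy": -0.033, "dz": 0, "ax": 0, "ay": 0, "az": 0, "gripper": -1}]}}

```text
time: 34.55
eef_pos: [0.5889, -0.0128, 0.1385]
tcp_rot: [0.026, 1.0, -0.0, 0.0]
contact_force: [-0.3, -0.1, 0.6]
opening: -0.002
finger_force: 0.0
```

```bash
python3 st.py; python3 hp.py .11 .145
```

```text
34.55 [ 0.5889 -0.0128  0.1385] yaw_y 87.0691837145788 T [-0.02  0.03  0.03] F [-0.3 -0.1  0.6] -0.000808501190476818 -0.0021334726877639274
scene 39 bx [-167.  -24.] by [-23.  49.] z [0.11  0.124 0.13 ]
```

Call:
{"fn": "jog_arm", "kwargs": {"increments": [{"dx": -0.3, "dy": 0.016, "dz": 0, "ax": 0, "ay": 0, "az": 0, "gripper": -1}, {"dx": -0.6, "dy": 0.03, "dz": 0, "ax": 0, "ay": 0, "az": 0, "gripper": -1}, {"dx": -0.7, "dy": 0.03, "dz": 0.4, "ax": 0, "ay": 0, "az": 0, "gripper": -1}, {"dx": -0.7, "dy": -0.3, "dz": 0.6, "ax": 0, "ay": 0, "az": -0.07, "gripper": 0.6}, {"dx": -0.7, "dy": -0.6, "dz": 0.6, "ax": 0, "ay": 0, "az": -0.139, "gripper": 0.6}, {"dx": -0.7, "dy": -1, "dz": 0.6, "ax": 0, "ay": 0, "az": -0.139, "gripper": 0.6}, {"dx": -0.7, "dy": -1, "dz": 0.6, "ax": 0, "ay": 0, "az": -0.139, "gripper": 0.6}]}}

```text
time: 35.35
eef_pos: [0.504, -0.137, 0.2113]
tcp_rot: [0.137, 0.991, -0.001, 0.001]
contact_force: [-0.0, 0.7, 0.3]
opening: 0.682
finger_force: 0.0
```

Call:
{"fn": "jog_arm", "kwargs": {"increments": [{"dx": 0.05, "dy": -0.4, "dz": 0, "ax": 0, "ay": 0, "az": 0, "gripper": 0.6}, {"dx": 0.1, "dy": -0.8, "dz": 0, "ax": 0, "ay": 0, "az": 0, "gripper": 0.6}, {"dx": 0.2, "dy": -1, "dz": 0, "ax": 0, "ay": 0, "az": 0, "gripper": 0.6}, {"dx": 0.2, "dy": -1, "dz": 0, "ax": 0, "ay": 0, "az": 0, "gripper": 0.6}]}}

```text
time: 35.75
eef_pos: [0.5286, -0.255, 0.2104]
tcp_rot: [0.136, 0.991, -0.0, 0.0]
contact_force: [0.2, 0.3, 0.1]
opening: 0.804
finger_force: 0.0
```

```bash
python3 st.py; python3 packs.py
python3 - <<'E'
from h import *
b=look("top")["frame"][60:270,260:400]
cv2.imwrite("pics/k.png",cv2.resize(b,(400,600),interpolation=cv2.INTER_CUBIC))
E
```

```text
35.75 [ 0.5286 -0.255   0.2104] yaw_y 74.3809697395914 T [ 0.08 -0.05 -0.01] F [0.2 0.3 0.1] -0.06397910183295608 0.8044683890491083
scene 284 [ 562.2 -402.7   90.8   45.2  -20.2]
```

View pics/k.png

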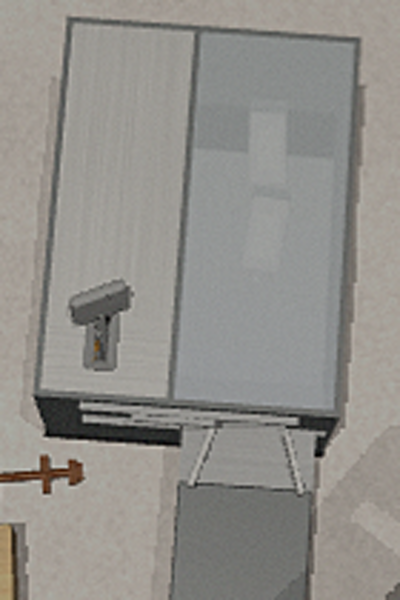

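Two packs are inside at (267,140) and (267,235). Fetching the third (560,−405).

Call:
{"fn": "jog_arm", "kwargs": {"increments": [{"dx": 0.13, "dy": -0.4, "dz": -0.2, "ax": 0, "ay": 0, "az": 0, "gripper": 0.6}, {"dx": 0.26, "dy": -0.8, "dz": -0.5, "ax": 0, "ay": 0, "az": 0, "gripper": 0.6}, {"dx": 0.26, "dy": -1, "dz": -0.8, "ax": 0, "ay": 0, "az": 0, "gripper": 0.6}, {"dx": 0.26, "dy": -1, "dz": -0.9, "ax": 0, "ay": 0, "az": 0, "gripper": 0.6}]}}

```text
time: 36.3
eef_pos: [0.5585, -0.3729, 0.099]
tcp_rot: [0.135, 0.991, 0.001, -0.002]
contact_force: [0.0, 0.0, -0.3]
opening: 0.806
finger_force: 0.0
```

Call:
{"fn": "jog_arm", "kwargs": {"increments": [{"dx": 0, "dy": -0.245, "dz": 0, "ax": 0, "ay": 0, "az": 0, "gripper": 0.6}, {"dx": 0, "dy": -0.245, "dz": 0, "ax": 0, "ay": 0, "az": 0, "gripper": 0.6}, {"dx": 0, "dy": -0.245, "dz": 0, "ax": 0, "ay": 0, "az": 0, "gripper": 0.6}]}}

```text
time: 36.6
eef_pos: [0.5597, -0.4009, 0.1027]
tcp_rot: [0.134, 0.991, 0.0, -0.0]
contact_force: [0.2, 1.0, 0.7]
opening: 0.8
finger_force: 0.0
```

```bash
python3 st.py; python3 packs.py
```

```text
36.6 [ 0.5597 -0.4009  0.1027] yaw_y 74.58725065642184 T [ 0.   -0.06 -0.  ] F [0.2 1.  0.7] -0.004402360209496692 0.7995553154607606
scene 279 [ 561.5 -403.8   90.3   47.6  -14.8]
```

Call:
{"fn": "jog_arm", "kwargs": {"increments": [{"dx": 0, "dy": -0.03, "dz": -0.3, "ax": 0, "ay": 0, "az": 0, "gripper": 0.6}, {"dx": 0, "dy": -0.03, "dz": -0.555, "ax": 0, "ay": 0, "az": 0, "gripper": 0.6}, {"dx": 0, "dy": -0.03, "dz": -0.555, "ax": 0, "ay": 0, "az": 0, "gripper": 0.6}, {"dx": 0, "dy": -0.03, "dz": -0.555, "ax": 0, "ay": 0, "az": 0, "gripper": -1}, {"dx": 0, "dy": -0.03, "dz": -0.555, "ax": 0, "ay": 0, "az": 0, "gripper": -1}, {"dx": 0, "dy": -0.03, "dz": -0.555, "ax": 0, "ay": 0, "az": 0, "gripper": -1}, {"dx": 0, "dy": -0.03, "dz": -0.555, "ax": 0, "ay": 0, "az": 0, "gripper": -1}, {"dx": 0, "dy": -0.03, "dz": -0.555, "ax": 0, "ay": 0, "az": 0, "gripper": -1}, {"dx": 0, "dy": -0.03, "dz": -0.555, "ax": 0, "ay": 0, "az": 0, "gripper": -1}]}}

```text
time: 37.6
eef_pos: [0.561, -0.4068, 0.0389]
tcp_rot: [0.134, 0.991, -0.001, 0.002]
contact_force: [-0.5, 1.0, 6.2]
opening: 0.408
finger_force: 42.3
```

Call:
{"fn": "jog_arm", "kwargs": {"increments": [{"dx": 0, "dy": 0, "dz": 0.3, "ax": 0, "ay": 0, "az": 0, "gripper": -1}, {"dx": 0, "dy": 0, "dz": 0.6, "ax": 0, "ay": 0, "az": 0, "gripper": -1}, {"dx": -0.1, "dy": 0.3, "dz": 1, "ax": 0, "ay": 0, "az": 0.06, "gripper": -1}, {"dx": -0.2, "dy": 0.6, "dz": 1, "ax": 0, "ay": 0, "az": 0.1, "gripper": -1}, {"dx": -0.38, "dy": 1, "dz": 1, "ax": 0, "ay": 0, "az": 0.139, "gripper": -1}, {"dx": -0.38, "dy": 1, "dz": 1, "ax": 0, "ay": 0, "az": 0.139, "gripper": -1}, {"dx": -0.38, "dy": 1, "dz": 1, "ax": 0, "ay": 0, "az": 0.139, "gripper": -1}]}}

```text
time: 38.3
eef_pos: [0.5131, -0.2843, 0.1555]
tcp_rot: [0.025, 1.0, 0.0, -0.0]
contact_force: [0.7, -1.1, -1.7]
opening: 0.411
finger_force: 41.3
```

Call:
{"fn": "jog_arm", "kwargs": {"increments": [{"dx": 0, "dy": 0.35, "dz": 0.2, "ax": 0, "ay": 0, "az": 0, "gripper": -1}, {"dx": 0, "dy": 0.7, "dz": 0.37, "ax": 0, "ay": 0, "az": 0, "gripper": -1}, {"dx": 0.008, "dy": 1, "dz": 0.37, "ax": 0, "ay": 0, "az": 0, "gripper": -1}]}}

```text
time: 38.6
eef_pos: [0.5176, -0.1668, 0.2047]
tcp_rot: [0.027, 1.0, -0.002, 0.004]
contact_force: [2.1, -0.0, -1.4]
opening: 0.411
finger_force: 41.4
```

Call:
{"fn": "jog_arm", "kwargs": {"increments": [{"dx": 0, "dy": 0.4, "dz": 0, "ax": 0, "ay": 0, "az": 0, "gripper": -1}, {"dx": 0, "dy": 0.8, "dz": 0, "ax": 0, "ay": 0, "az": 0, "gripper": -1}, {"dx": 0, "dy": 1, "dz": 0, "ax": 0, "ay": 0, "az": 0, "gripper": -1}]}}

```text
time: 38.9
eef_pos: [0.5159, -0.0439, 0.2011]
tcp_rot: [0.025, 1.0, 0.0, 0.001]
contact_force: [0.2, -0.3, -2.4]
opening: 0.416
finger_force: 41.4
```

Call:
{"fn": "jog_arm", "kwargs": {"increments": [{"dx": 0, "dy": 0.29, "dz": 0, "ax": 0, "ay": 0, "az": 0, "gripper": -1}, {"dx": 0, "dy": 0.29, "dz": 0, "ax": 0, "ay": 0, "az": 0, "gripper": -1}, {"dx": 0, "dy": 0.29, "dz": 0, "ax": 0, "ay": 0, "az": 0, "gripper": -1}]}}

```text
time: 39.2
eef_pos: [0.5161, -0.0114, 0.2009]
tcp_rot: [0.025, 1.0, -0.0, 0.001]
contact_force: [-0.3, -1.0, -1.0]
opening: 0.406
finger_force: 41.4
```

Call:
{"fn": "jog_arm", "kwargs": {"increments": [{"dx": -0.01, "dy": 0.01, "dz": -0.15, "ax": 0, "ay": 0, "az": 0, "gripper": -1}, {"dx": -0.01, "dy": 0.01, "dz": -0.3, "ax": 0, "ay": 0, "az": 0, "gripper": -1}, {"dx": -0.01, "dy": 0.01, "dz": -0.38, "ax": 0, "ay": 0, "az": 0, "gripper": -1}, {"dx": -0.01, "dy": 0.01, "dz": -0.43, "ax": 0, "ay": 0, "az": 0, "gripper": -1}, {"dx": -0.01, "dy": 0.01, "dz": -0.43, "ax": 0, "ay": 0, "az": 0, "gripper": -1}]}}

```text
time: 39.7
eef_pos: [0.5146, -0.0108, 0.1494]
tcp_rot: [0.026, 1.0, -0.0, 0.001]
contact_force: [0.5, 0.3, -1.8]
opening: 0.41
finger_force: 41.6
```

Call:
{"fn": "jog_arm", "kwargs": {"increments": [{"dx": 0, "dy": 0, "dz": 0, "ax": 0, "ay": 0, "az": 0, "gripper": 0.3}, {"dx": 0, "dy": 0, "dz": 0, "ax": 0, "ay": 0, "az": 0, "gripper": 0.3}, {"dx": 0, "dy": 0, "dz": 0, "ax": 0, "ay": 0, "az": 0, "gripper": 0.3}, {"dx": 0, "dy": 0, "dz": 0.25, "ax": 0, "ay": 0, "az": 0, "gripper": 0.3}, {"dx": 0, "dy": 0, "dz": 0.5, "ax": 0, "ay": 0, "az": 0, "gripper": 0.3}, {"dx": -0.3, "dy": 0.01, "dz": 0.5, "ax": 0, "ay": 0, "az": 0, "gripper": -1}, {"dx": -0.6, "dy": 0.03, "dz": 0.5, "ax": 0, "ay": 0, "az": 0, "gripper": -1}, {"dx": -0.63, "dy": 0.03, "dz": 0.5, "ax": 0, "ay": 0, "az": 0, "gripper": -1}, {"dx": -0.63, "dy": 0.03, "dz": 0.5, "ax": 0, "ay": 0, "az": 0, "gripper": -1}]}}

```text
time: 40.6
eef_pos: [0.4378, -0.0061, 0.209]
tcp_rot: [0.026, 1.0, -0.0, 0.001]
contact_force: [0.2, 0.1, 0.2]
opening: 0.002
finger_force: 0.0
```

```bash
python3 st.py; python3 hp.py .13 .145
```

```text
40.6 [ 0.4378 -0.0061  0.209 ] yaw_y 87.05851433308257 T [0.01 0.02 0.04] F [0.2 0.1 0.2] -0.007963622629176825 0.0020611324608494183
top 177 bx [-87. -46.] by [-19.  14.] z [0.131 0.138 0.144]
scene 238 bx [-129.  -53.] by [-17.  17.] z [0.134 0.138 0.142]
```

Call:
{"fn": "jog_arm", "kwargs": {"increments": [{"dx": 0, "dy": 0.01, "dz": -0.3, "ax": 0, "ay": 0, "az": 0, "gripper": -1}, {"dx": 0, "dy": 0.01, "dz": -0.59, "ax": 0, "ay": 0, "az": 0, "gripper": -1}, {"dx": 0, "dy": 0.01, "dz": -0.59, "ax": 0, "ay": 0, "az": 0, "gripper": -1}, {"dx": 0.12, "dy": 0.004, "dz": -0.59, "ax": 0, "ay": 0, "az": 0, "gripper": -1}, {"dx": 0.24, "dy": -0.002, "dz": -0.59, "ax": 0, "ay": 0, "az": 0, "gripper": -1}, {"dx": 0.36, "dy": -0.009, "dz": -0.59, "ax": 0, "ay": 0, "az": 0, "gripper": -1}, {"dx": 0.48, "dy": -0.015, "dz": -0.59, "ax": 0, "ay": 0, "az": 0, "gripper": -1}, {"dx": 0.6, "dy": -0.021, "dz": -0.59, "ax": 0, "ay": 0, "az": 0, "gripper": -1}, {"dx": 0.6, "dy": -0.021, "dz": -0.59, "ax": 0, "ay": 0, "az": 0, "gripper": -1}]}}

```text
time: 41.6
eef_pos: [0.5125, -0.0091, 0.1382]
tcp_rot: [0.026, 1.0, -0.0, 0.001]
contact_force: [-0.7, 1.0, 0.3]
opening: 0.0
finger_force: 0.0
```

Call:
{"fn": "jog_arm", "kwargs": {"increments": [{"dx": 0.12, "dy": -0.006, "dz": 0, "ax": 0, "ay": 0, "az": 0, "gripper": -1}, {"dx": 0.24, "dy": -0.012, "dz": 0, "ax": 0, "ay": 0, "az": 0, "gripper": -1}, {"dx": 0.36, "dy": -0.019, "dz": 0, "ax": 0, "ay": 0, "az": 0, "gripper": -1}, {"dx": 0.48, "dy": -0.025, "dz": 0, "ax": 0, "ay": 0, "az": 0, "gripper": -1}, {"dx": 0.56, "dy": -0.029, "dz": 0, "ax": 0, "ay": 0, "az": 0, "gripper": -1}, {"dx": 0.63, "dy": -0.033, "dz": 0, "ax": 0, "ay": 0, "az": 0, "gripper": -1}, {"dx": 0.65, "dy": -0.033, "dz": 0, "ax": 0, "ay": 0, "az": 0, "gripper": -1}]}}

```text
time: 42.3
eef_pos: [0.5887, -0.0127, 0.1379]
tcp_rot: [0.026, 1.0, -0.0, 0.0]
contact_force: [-0.0, -1.0, -0.0]
opening: 0.001
finger_force: 0.0
```

Call:
{"fn": "jog_arm", "kwargs": {"increments": [{"dx": 0, "dy": 0, "dz": 0, "ax": 0, "ay": 0, "az": 0, "gripper": -1}, {"dx": -0.3, "dy": 0.016, "dz": 0, "ax": 0, "ay": 0, "az": 0, "gripper": -1}, {"dx": -0.6, "dy": 0.03, "dz": 0, "ax": 0, "ay": 0, "az": 0, "gripper": -1}, {"dx": -0.7, "dy": 0.03, "dz": 0.4, "ax": 0, "ay": 0, "az": 0, "gripper": -1}, {"dx": -0.7, "dy": 0, "dz": 0.8, "ax": 0, "ay": 0, "az": -0.08, "gripper": 0}, {"dx": -1, "dy": 0, "dz": 1, "ax": 0, "ay": 0, "az": -0.16, "gripper": 0}, {"dx": -1, "dy": 0, "dz": 1, "ax": 0, "ay": 0, "az": -0.24, "gripper": 0}, {"dx": -1, "dy": 0, "dz": 1, "ax": 0, "ay": 0, "az": -0.24, "gripper": 0}]}}

```text
time: 43.1
eef_pos: [0.4676, -0.0126, 0.2593]
tcp_rot: [0.212, 0.977, -0.0, 0.002]
contact_force: [-0.6, -0.1, -0.6]
opening: 0.495
finger_force: 0.0
```

```bash
python3 st.py; python3 hp.py .11 .145; python3 bow.py; python3 packs.py
python3 - <<'E'
from h import *
b=look("top")["frame"][60:270,260:400];a=look("scene")["frame"][190:330,130:350]
cv2.imwrite("pics/l.png",np.hstack([cv2.resize(b,(400,600),interpolation=cv2.INTER_CUBIC),cv2.resize(a,(400,600))]))
E
```

```text
43.1 [ 0.4676 -0.0126  0.2593] yaw_y 65.46745161418147 T [-0.01 -0.    0.06] F [-0.6 -0.1 -0.6] 0.36645328626036644 0.4948481199397455
top 205 bx [-158.  -11.] by [-47.  49.] z [0.11  0.112 0.129]
scene 106 bx [-55. -18.] by [-46.  49.] z [0.11  0.113 0.129]
top 211 [0.6939 0.1186 0.2053] [0.679 0.095 0.181] [0.711 0.143 0.221]
0.18 19 [0.689 0.114 0.186] [0.68  0.095 0.181] [0.7   0.134 0.189]
0.19 51 [0.69  0.118 0.195] [0.679 0.095 0.19 ] [0.705 0.141 0.2  ]
0.2 41 [0.693 0.117 0.205] [0.683 0.098 0.2  ] [0.707 0.141 0.21 ]
0.21 98 [0.698 0.12  0.214] [0.683 0.097 0.21 ] [0.711 0.143 0.219]
696.6780395507812 119.09085083007812 15.796131134033203 48.740142822265625 23.32724952697754
scene 177 [0.6989 0.1263 0.2072] [0.681 0.098 0.181] [0.714 0.146 0.218]
0.18 12 [0.695 0.129 0.187] [0.684 0.106 0.181] [0.707 0.143 0.19 ]
0.19 28 [0.696 0.13  0.195] [0.681 0.105 0.19 ] [0.709 0.145 0.2  ]
0.2 39 [0.699 0.13  0.206] [0.685 0.101 0.2  ] [0.713 0.146 0.21 ]
0.21 98 [0.7   0.124 0.214] [0.687 0.098 0.21 ] [0.714 0.145 0.218]
700.20947265625 122.04169464111328 12.990142822265625 51.497352600097656 22.366527557373047
```

View pics/l.png

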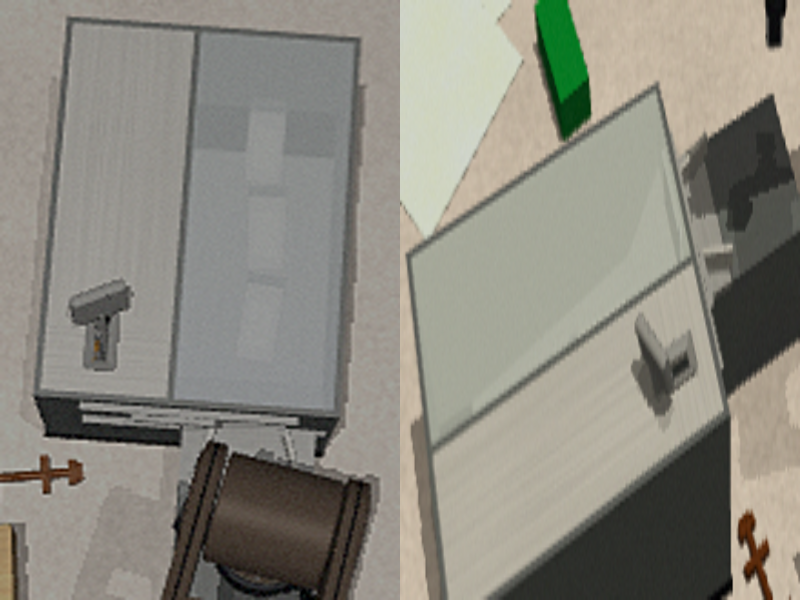

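All three packs are inside at (265,145), (265,230) and (260,320). The key still leans in the lock at (100,300). Going over the keyhole, wide open, to regrip the turned key upright.

Call:
{"fn": "jog_arm", "kwargs": {"increments": [{"dx": 0.2, "dy": 0.1, "dz": 0.3, "ax": 0, "ay": 0, "az": -0.08, "gripper": 0.8}, {"dx": 0.5, "dy": 0.3, "dz": 0.34, "ax": 0, "ay": 0, "az": -0.16, "gripper": 0.8}, {"dx": 0.87, "dy": 0.535, "dz": 0.34, "ax": 0, "ay": 0, "az": -0.25, "gripper": 0.8}, {"dx": 0.87, "dy": 0.535, "dz": 0.34, "ax": 0, "ay": 0, "az": -0.33, "gripper": 0.8}, {"dx": 0.87, "dy": 0.535, "dz": 0.34, "ax": 0, "ay": 0, "az": -0.4, "gripper": 0.8}, {"dx": 0.87, "dy": 0.535, "dz": 0.34, "ax": 0, "ay": 0, "az": -0.472, "gripper": 0.8}, {"dx": 0.87, "dy": 0.535, "dz": 0.34, "ax": 0, "ay": 0, "az": -0.472, "gripper": 0.8}]}}

```text
time: 44.2
eef_pos: [0.5726, 0.0518, 0.2978]
tcp_rot: [0.552, 0.834, -0.0, -0.001]
contact_force: [-0.4, 0.1, -1.0]
opening: 0.901
finger_force: 0.0
```

Call:
{"fn": "jog_arm", "kwargs": {"increments": [{"dx": 0.4, "dy": 0.25, "dz": 0, "ax": 0, "ay": 0, "az": 0, "gripper": 0.8}, {"dx": 0.865, "dy": 0.535, "dz": 0, "ax": 0, "ay": 0, "az": 0, "gripper": 0.8}, {"dx": 0.865, "dy": 0.535, "dz": 0, "ax": 0, "ay": 0, "az": 0, "gripper": 0.8}, {"dx": 0.865, "dy": 0.535, "dz": 0, "ax": 0, "ay": 0, "az": 0, "gripper": 0.8}, {"dx": 0.865, "dy": 0.535, "dz": 0, "ax": 0, "ay": 0, "az": 0, "gripper": 0.8}]}}

```text
time: 44.7
eef_pos: [0.676, 0.1157, 0.2978]
tcp_rot: [0.551, 0.834, -0.001, -0.001]
contact_force: [-1.0, 0.4, -0.4]
opening: 0.902
finger_force: 0.0
```

```bash
python3 st.py
python3 - <<'E'
from h import *
T=np.load("top0.npy",allow_pickle=True).item()
for z in(.02,.06,.1): print(plane(T,[[351.7,186],[352,160]],z))
E
```

```text
44.7 [0.676  0.1157 0.2978] yaw_y 23.099861134074473 T [-0.04  0.01 -0.03] F [-1.   0.4 -0.4] -0.005392136808950454 0.9024284222365728
[[ 0.69352034 -0.03159987  0.02      ]
 [ 0.76751334 -0.03142509  0.02      ]]
[[ 0.68329162 -0.02935767  0.06      ]
 [ 0.7553076  -0.02918756  0.06      ]]
[[ 0.6730629  -0.02711546  0.1       ]
 [ 0.74310185 -0.02695002  0.1       ]]
```

Call:
{"fn": "jog_arm", "kwargs": {"increments": [{"dx": 0, "dy": -0.005, "dz": -0.25, "ax": 0, "ay": 0, "az": 0, "gripper": 0.8}, {"dx": 0, "dy": -0.005, "dz": -0.45, "ax": 0, "ay": 0, "az": 0, "gripper": 0.8}, {"dx": 0, "dy": -0.005, "dz": -0.6, "ax": 0, "ay": 0, "az": 0, "gripper": 0.8}, {"dx": 0, "dy": -0.005, "dz": -0.68, "ax": 0, "ay": 0, "az": 0, "gripper": 0.8}, {"dx": 0, "dy": -0.005, "dz": -0.68, "ax": 0, "ay": 0, "az": 0, "gripper": 0.8}]}}

```text
time: 45.2
eef_pos: [0.6752, 0.1147, 0.2155]
tcp_rot: [0.552, 0.834, -0.001, -0.001]
contact_force: [0.6, -1.0, 0.8]
opening: 0.898
finger_force: 0.0
```

Call:
{"fn": "jog_arm", "kwargs": {"increments": [{"dx": 0, "dy": 0, "dz": 0, "ax": 0, "ay": 0, "az": 0, "gripper": 0.4}, {"dx": 0, "dy": 0, "dz": 0, "ax": 0, "ay": 0, "az": 0, "gripper": 0.1}, {"dx": 0, "dy": 0, "dz": 0, "ax": 0, "ay": 0, "az": 0, "gripper": -0.2}, {"dx": 0, "dy": 0, "dz": 0, "ax": 0, "ay": 0, "az": 0, "gripper": -0.5}, {"dx": 0, "dy": 0, "dz": 0, "ax": 0, "ay": 0, "az": 0, "gripper": -1}, {"dx": 0, "dy": 0, "dz": 0, "ax": 0, "ay": 0, "az": 0, "gripper": -1}, {"dx": 0, "dy": 0, "dz": 0, "ax": 0, "ay": 0, "az": 0, "gripper": -1}, {"dx": 0, "dy": 0, "dz": 0, "ax": 0, "ay": 0, "az": 0, "gripper": -1}], "force": 60}}

```text
time: 46.0
eef_pos: [0.6765, 0.1152, 0.2179]
tcp_rot: [0.552, 0.834, 0.0, 0.0]
contact_force: [-0.5, 0.1, 4.5]
opening: 0.131
finger_force: 58.8
```

```bash
python3 st.py
```

```text
46.0 [0.6765 0.1152 0.2179] yaw_y 22.991582584078458 T [-0.04  0.16 -0.  ] F [-0.5  0.1  4.5] 0.008169863722287118 0.13061344295407606
```

Call:
{"fn": "jog_arm", "kwargs": {"increments": [{"dx": 0, "dy": 0, "dz": 0, "ax": 0, "ay": 0, "az": 0.08, "gripper": -1}, {"dx": 0, "dy": 0, "dz": 0, "ax": 0, "ay": 0, "az": 0.16, "gripper": -1}, {"dx": 0, "dy": 0, "dz": 0, "ax": 0, "ay": 0, "az": 0.24, "gripper": -1}, {"dx": 0, "dy": 0, "dz": 0, "ax": 0, "ay": 0, "az": 0.32, "gripper": -1}, {"dx": 0, "dy": 0, "dz": 0, "ax": 0, "ay": 0, "az": 0.4, "gripper": -1}, {"dx": 0, "dy": 0, "dz": 0, "ax": 0, "ay": 0, "az": 0.48, "gripper": -1}, {"dx": 0, "dy": 0, "dz": 0, "ax": 0, "ay": 0, "az": 0.56, "gripper": -1}, {"dx": 0, "dy": 0, "dz": 0, "ax": 0, "ay": 0, "az": 0.64, "gripper": -1}, {"dx": 0, "dy": 0, "dz": 0, "ax": 0, "ay": 0, "az": 0.7, "gripper": -1}, {"dx": 0, "dy": 0, "dz": 0, "ax": 0, "ay": 0, "az": 0.7, "gripper": -1}]}}

```text
time: 47.0
eef_pos: [0.6771, 0.1174, 0.218]
tcp_rot: [0.035, 0.999, 0.003, 0.002]
contact_force: [2.3, 5.4, 2.8]
opening: 0.126
finger_force: 58.4
```

Call:
{"fn": "jog_arm", "kwargs": {"increments": [{"dx": 0, "dy": 0, "dz": 0, "ax": 0, "ay": 0, "az": 0.07, "gripper": -1}, {"dx": 0, "dy": 0, "dz": 0, "ax": 0, "ay": 0, "az": 0.13, "gripper": -1}, {"dx": 0, "dy": 0, "dz": 0, "ax": 0, "ay": 0, "az": 0.13, "gripper": -1}]}}

```text
time: 47.3
eef_pos: [0.677, 0.1177, 0.2181]
tcp_rot: [-0.067, 0.998, 0.003, 0.002]
contact_force: [0.9, 5.8, 3.5]
opening: 0.125
finger_force: 58.6
```

```bash
python3 st.py; python3 shut.py
```

```text
47.3 [0.677  0.1177 0.2181] yaw_y 97.62827926565473 T [ 1.54 -0.28 -0.06] F [0.9 5.8 3.5] -0.276476601138711 0.12490133200775708
front strip by range 418 [-48. -37. -19.  13.  40.  61.  81.]
```

Call:
{"fn": "jog_arm", "kwargs": {"increments": [{"dx": 0, "dy": 0, "dz": 0, "ax": 0, "ay": 0, "az": 0.03, "gripper": -1}, {"dx": 0, "dy": 0, "dz": 0, "ax": 0, "ay": 0, "az": 0.05, "gripper": -1}, {"dx": 0, "dy": 0, "dz": 0, "ax": 0, "ay": 0, "az": 0.05, "gripper": -1}]}}

```text
time: 47.65
eef_pos: [0.677, 0.1179, 0.2181]
tcp_rot: [-0.105, 0.994, 0.003, 0.002]
contact_force: [1.3, 6.1, 3.3]
opening: 0.128
finger_force: 58.6
```

```bash
python3 st.py
```

```text
47.65 [0.677  0.1179 0.2181] yaw_y 102.04247722226631 T [ 1.63 -0.25 -0.2 ] F [1.3 6.1 3.3] -0.22546101361513138 0.12766297464525353
```

Call:
{"fn": "jog_arm", "kwargs": {"increments": [{"dx": 0, "dy": -0.01, "dz": 0, "ax": 0, "ay": 0, "az": 0.03, "gripper": -1}, {"dx": 0, "dy": -0.01, "dz": 0, "ax": 0, "ay": 0, "az": 0.06, "gripper": -1}, {"dx": 0, "dy": -0.01, "dz": 0, "ax": 0, "ay": 0, "az": 0.06, "gripper": -1}]}}

```text
time: 47.95
eef_pos: [0.6766, 0.1172, 0.218]
tcp_rot: [-0.151, 0.989, 0.004, 0.002]
contact_force: [1.1, 7.7, 3.7]
opening: 0.126
finger_force: 59.8
```

```bash
python3 st.py; python3 shut.py
```

```text
47.95 [0.6766 0.1172 0.218 ] yaw_y 107.33903575736076 T [ 1.95 -0.05 -0.56] F [1.1 7.7 3.7] -0.6223203241825104 0.12594609243297772
front strip by range 389 [-48. -35. -19.  11.  38.  58.  81.]
```

Call:
{"fn": "jog_arm", "kwargs": {"increments": [{"dx": 0, "dy": 0, "dz": 0, "ax": 0, "ay": 0, "az": -0.08, "gripper": -1}, {"dx": 0, "dy": 0, "dz": 0, "ax": 0, "ay": 0, "az": -0.16, "gripper": -1}, {"dx": 0, "dy": 0, "dz": 0, "ax": 0, "ay": 0, "az": -0.226, "gripper": -1}, {"dx": 0, "dy": 0, "dz": 0, "ax": 0, "ay": 0, "az": -0.226, "gripper": -1}]}}

```text
time: 48.4
eef_pos: [0.6771, 0.1159, 0.218]
tcp_rot: [0.026, 1.0, 0.002, 0.002]
contact_force: [1.5, 6.0, 3.7]
opening: 0.129
finger_force: 59.1
```

```bash
python3 st.py; python3 shut.py
```

```text
48.4 [0.6771 0.1159 0.218 ] yaw_y 87.04005713371649 T [ 1.07 -0.31 -0.02] F [1.5 6.  3.7] 0.24601975455880165 0.12895538774592127
front strip by range 381 [-48. -35. -17.  12.  37.  58.  81.]
```

Call:
{"fn": "jog_arm", "kwargs": {"increments": [{"dx": 0, "dy": 0, "dz": 0.05, "ax": 0, "ay": 0, "az": 0, "gripper": -1}, {"dx": 0, "dy": 0, "dz": 0.1, "ax": 0, "ay": 0, "az": 0, "gripper": -1}, {"dx": 0, "dy": 0, "dz": 0.1, "ax": 0, "ay": 0, "az": 0, "gripper": -1}]}}

```text
time: 48.75
eef_pos: [0.6753, 0.1159, 0.2277]
tcp_rot: [0.025, 1.0, 0.002, -0.002]
contact_force: [-0.8, 4.7, 0.2]
opening: 0.125
finger_force: 58.8
```

Call:
{"fn": "jog_arm", "kwargs": {"increments": [{"dx": 0, "dy": 0, "dz": 0.1, "ax": 0, "ay": 0, "az": 0, "gripper": -1}, {"dx": 0, "dy": 0, "dz": 0.2, "ax": 0, "ay": 0, "az": 0, "gripper": -1}, {"dx": 0, "dy": 0, "dz": 0.2, "ax": 0, "ay": 0, "az": 0, "gripper": -1}]}}

```text
time: 49.05
eef_pos: [0.6759, 0.1156, 0.2537]
tcp_rot: [0.025, 1.0, 0.002, -0.001]
contact_force: [-1.1, 5.1, 0.5]
opening: 0.126
finger_force: 60.5
```

Call:
{"fn": "jog_arm", "kwargs": {"increments": [{"dx": 0, "dy": 0, "dz": 0.25, "ax": 0, "ay": 0, "az": 0, "gripper": -1}, {"dx": 0, "dy": 0, "dz": 0.5, "ax": 0, "ay": 0, "az": 0, "gripper": -1}, {"dx": 0, "dy": 0, "dz": 0.7, "ax": 0, "ay": 0, "az": 0, "gripper": -1}, {"dx": 0, "dy": 0, "dz": 0.7, "ax": 0, "ay": 0, "az": 0, "gripper": -1}]}}

```text
time: 49.45
eef_pos: [0.6778, 0.1131, 0.3424]
tcp_rot: [0.025, 1.0, -0.001, 0.004]
contact_force: [-0.2, -0.1, -1.3]
opening: 0.129
finger_force: 60.9
```

```bash
python3 st.py; python3 held.py; python3 shut.py
```

```text
49.45 [0.6778 0.1131 0.3424] yaw_y 87.18367554747445 T [ 0.03 -0.01 -0.03] F [-0.2 -0.1 -1.3] 0.0017866899725049734 0.12880924745431835
49.45 [0.67784103 0.11312848 0.34236139]
(-0.035, -0.02) 51 [  3.9   5.5 -25.9] [-24.9  -4.  -32.2] [ 25.4  12.6 -20.2]
(-0.05, -0.035) 19 [  0.1   2.9 -42.5] [ -5.6  -1.5 -49.8] [  4.2   5.4 -35.6]
(-0.07, -0.05) 94 [ -0.1   1.7 -62.4] [-18.5  -5.7 -69.9] [ 17.6   6.3 -51. ]
(-0.085, -0.07) 23 [ -1.3   2.8 -76.8] [-18.6  -0.9 -83.6] [ 10.7   6.1 -70.2]
(-0.1, -0.085) 21 [ -0.4   3.  -93.4] [-12.1  -1.5 -99.9] [  5.7   6.2 -85.8]
(-0.115, -0.1) 51 [  -1.4    1.8 -105.2] [ -13.6   -4.9 -114.9] [  10.     6.5 -100.3]
[[272.51518549 223.1959264 ]
 [273.87731811 239.46834885]
 [275.39911176 257.60926767]]
front strip by range 391 [-48. -36. -19.   9.  35.  55.  78.]
```

Call:
{"fn": "jog_arm", "kwargs": {"increments": [{"dx": -0.27, "dy": 0.27, "dz": 0, "ax": 0, "ay": 0, "az": 0.03, "gripper": -1}, {"dx": -0.55, "dy": 0.54, "dz": 0, "ax": 0, "ay": 0, "az": 0.06, "gripper": -1}, {"dx": -0.82, "dy": 0.81, "dz": 0, "ax": 0, "ay": 0, "az": 0.077, "gripper": -1}, {"dx": -0.82, "dy": 0.81, "dz": 0, "ax": 0, "ay": 0, "az": 0.077, "gripper": -1}]}}

```text
time: 49.95
eef_pos: [0.5737, 0.2142, 0.3341]
tcp_rot: [-0.039, 0.999, 0.0, -0.003]
contact_force: [-0.8, 0.5, -1.4]
opening: 0.129
finger_force: 60.9
```

Call:
{"fn": "jog_arm", "kwargs": {"increments": [{"dx": -0.27, "dy": 0.27, "dz": 0, "ax": 0, "ay": 0, "az": 0, "gripper": -1}, {"dx": -0.55, "dy": 0.54, "dz": -0.1, "ax": 0, "ay": 0, "az": 0, "gripper": -1}, {"dx": -0.82, "dy": 0.81, "dz": -0.4, "ax": 0, "ay": 0, "az": 0, "gripper": -1}, {"dx": -0.82, "dy": 0.81, "dz": -0.8, "ax": 0, "ay": 0, "az": 0, "gripper": -1}, {"dx": -0.82, "dy": 0.81, "dz": -1, "ax": 0, "ay": 0, "az": 0, "gripper": -1}, {"dx": -0.82, "dy": 0.81, "dz": -1, "ax": 0, "ay": 0, "az": 0, "gripper": -1}, {"dx": -0.82, "dy": 0.81, "dz": -1, "ax": 0, "ay": 0, "az": 0, "gripper": -1}]}}

```text
time: 50.65
eef_pos: [0.4795, 0.3077, 0.2159]
tcp_rot: [-0.036, 0.999, -0.001, -0.001]
contact_force: [0.3, -0.9, -0.8]
opening: 0.128
finger_force: 60.8
```

```bash
python3 st.py; python3 held.py
```

```text
50.65 [0.4795 0.3077 0.2159] yaw_y 94.13232236604486 T [ 0.02 -0.09  0.  ] F [ 0.3 -0.9 -0.8] 0.00042075402234331705 0.12766789254625707
50.65 [0.47950098 0.307667   0.21594087]
(-0.035, -0.02) 24 [ 17.8   5.6 -24.5] [  5.8  -4.  -30.1] [ 25.3  12.2 -20.4]
(-0.05, -0.035) 10 [  1.6   3.3 -43.4] [ -3.    1.1 -49.6] [  4.2   6.2 -36.6]
(-0.07, -0.05) 74 [ -1.    1.5 -61.9] [-19.6  -5.5 -70. ] [ 15.2   6.6 -50.1]
(-0.085, -0.07) 11 [  0.4   2.4 -77.5] [ -5.4  -0.9 -81.8] [ 13.7   4.8 -70.2]
(-0.1, -0.085) 15 [  0.4   2.2 -90.9] [ -4.1  -2.8 -98.9] [ 10.6   5.5 -85.3]
(-0.115, -0.1) 34 [  -2.2    1.2 -103.4] [ -15.8   -4.2 -109.3] [   9.8    4.8 -100.5]
[[398.56278399 295.94798318]
 [395.7787937  309.29789246]
 [392.66493344 324.20783239]]
```

Call:
{"fn": "jog_arm", "kwargs": {"increments": [{"dx": 0.005, "dy": 0, "dz": -0.2, "ax": 0, "ay": 0, "az": 0, "gripper": -1}, {"dx": 0.005, "dy": 0, "dz": -0.35, "ax": 0, "ay": 0, "az": 0, "gripper": -1}, {"dx": 0.005, "dy": 0, "dz": -0.48, "ax": 0, "ay": 0, "az": 0, "gripper": -1}, {"dx": 0.005, "dy": 0, "dz": -0.48, "ax": 0, "ay": 0, "az": 0, "gripper": -1}]}}

```text
time: 51.1
eef_pos: [0.4799, 0.3078, 0.1585]
tcp_rot: [-0.036, 0.999, -0.0, -0.001]
contact_force: [-1.0, 0.2, -2.4]
opening: 0.124
finger_force: 60.9
```

Call:
{"fn": "jog_arm", "kwargs": {"increments": [{"dx": 0, "dy": 0, "dz": -0.12, "ax": 0, "ay": 0, "az": 0, "gripper": -1}, {"dx": 0, "dy": 0, "dz": -0.2, "ax": 0, "ay": 0, "az": 0, "gripper": -1}, {"dx": 0, "dy": 0, "dz": -0.28, "ax": 0, "ay": 0, "az": 0, "gripper": -1}, {"dx": 0, "dy": 0, "dz": -0.3, "ax": 0, "ay": 0, "az": 0, "gripper": -1}, {"dx": 0, "dy": 0, "dz": -0.3, "ax": 0, "ay": 0, "az": 0, "gripper": -1}]}}

```text
time: 51.6
eef_pos: [0.4799, 0.3084, 0.123]
tcp_rot: [-0.036, 0.999, -0.0, -0.0]
contact_force: [0.3, 0.2, -1.3]
opening: 0.127
finger_force: 60.9
```

Seated to within a few mm. Lowering a bit more, releasing, rising and withdrawing.

Call:
{"fn": "jog_arm", "kwargs": {"increments": [{"dx": 0, "dy": 0, "dz": -0.02, "ax": 0, "ay": 0, "az": 0, "gripper": -1}, {"dx": 0, "dy": 0, "dz": -0.02, "ax": 0, "ay": 0, "az": 0, "gripper": -1}, {"dx": 0, "dy": 0, "dz": -0.02, "ax": 0, "ay": 0, "az": 0, "gripper": 0}, {"dx": 0, "dy": 0, "dz": -0.02, "ax": 0, "ay": 0, "az": 0, "gripper": 0}, {"dx": 0, "dy": 0, "dz": -0.02, "ax": 0, "ay": 0, "az": 0, "gripper": 0}, {"dx": 0, "dy": 0, "dz": -0.02, "ax": 0, "ay": 0, "az": 0, "gripper": 0}, {"dx": 0, "dy": 0, "dz": 0.2, "ax": 0, "ay": 0, "az": 0, "gripper": 0}, {"dx": 0, "dy": 0, "dz": 0.5, "ax": 0, "ay": 0, "az": 0, "gripper": 0}, {"dx": 0, "dy": 0, "dz": 0.9, "ax": 0, "ay": 0, "az": 0, "gripper": 0}, {"dx": 0, "dy": 0, "dz": 0.9, "ax": 0, "ay": 0, "az": 0, "gripper": 0}]}}

```text
time: 52.6
eef_pos: [0.4837, 0.31, 0.2401]
tcp_rot: [-0.037, 0.999, 0.003, 0.007]
contact_force: [0.8, 0.0, 0.9]
opening: 0.5
finger_force: 0.0
```

Call:
{"fn": "jog_arm", "kwargs": {"increments": [{"dx": -0.2, "dy": 0.3, "dz": 0.3, "ax": 0, "ay": 0, "az": 0, "gripper": 0}, {"dx": -0.4, "dy": 0.6, "dz": 0.5, "ax": 0, "ay": 0, "az": 0, "gripper": 0}, {"dx": -0.6, "dy": 1, "dz": 0.5, "ax": 0, "ay": 0, "az": 0, "gripper": 0}, {"dx": -0.6, "dy": 1, "dz": 0.5, "ax": 0, "ay": 0, "az": 0, "gripper": 0}, {"dx": -0.6, "dy": 1, "dz": 0.5, "ax": 0, "ay": 0, "az": 0, "gripper": 0}]}}

```text
time: 53.1
eef_pos: [0.4071, 0.4294, 0.291]
tcp_rot: [-0.038, 0.999, -0.0, -0.0]
contact_force: [-0.0, -0.3, -0.4]
opening: 0.502
finger_force: 0.0
```

```bash
python3 st.py; python3 shut.py
python3 - <<'E'
from h import *
c=look("scene");X=cloud(c)
for cx,cy in((475,381),(480,306),(485,231)):
    m=(np.hypot(X[...,0]-cx/1e3,X[...,1]-cy/1e3)<.035)&(X[...,2]>.1)&(X[...,2]<.2); P=X[m]; print(m.sum(),np.round(P.mean(0),3),P[:,2].max() if m.any() else 0)
t=look("top")["frame"]
cv2.imwrite("pics/m.png",np.hstack([cv2.resize(c["frame"][150:450,150:450],(400,400)),cv2.resize(t[60:310,130:380],(400,400))]))
E
```

```text
53.1 [0.4071 0.4294 0.291 ] yaw_y 94.35284514877199 T [-0.02 -0.    0.01] F [-0.  -0.3 -0.4] 0.0539657031185925 0.5019191115774698
front strip by range 577 [-48. -33.  -5.  36.  98. 146. 186.]
191 [0.477 0.379 0.116] 0.12590437679547062
171 [0.481 0.315 0.116] 0.12696640809480786
172 [0.486 0.239 0.116] 0.1254590195753602
```

View pics/m.png

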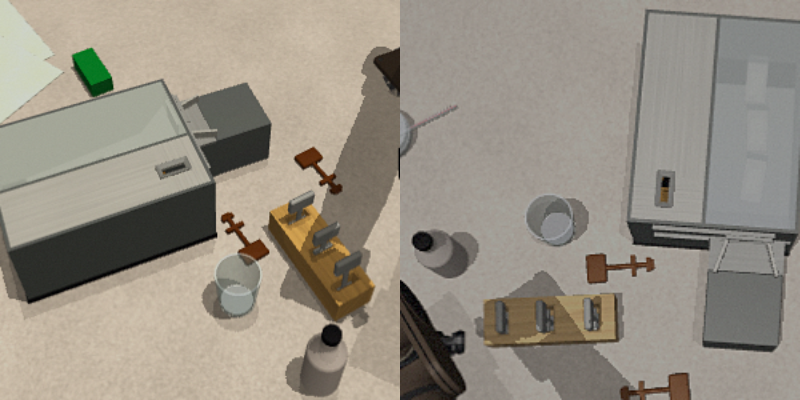

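All three keys stand in the rack, and the beaker, bottle and eraser are unmoved. I'll verify the shutter numerically against the initial (shut) and open pictures.

Run:
```python
from h import *
a=cv2.imread("pics/top0.png")[60:270,260:400].astype(int)
k=cv2.resize(cv2.imread("pics/k.png"),(140,210),interpolation=cv2.INTER_AREA).astype(int)
n=look("top")["frame"][60:270,260:400].astype(int)
r=slice(138,154)
for nm,p,q in(("now-shut0",n,a),("now-open",n,k),("open-shut0",k,a)):
    print(nm,np.abs(p-q)[r,15:118].mean(2).mean(0).reshape(-1)[:100].reshape(10,10).mean(1).round(1), np.abs(p-q)[r,15:118].mean().round(1))
s0=cv2.imread("pics/scene0.png").astype(int);s=look("scene")["frame"].astype(int)
g=cv2.resize(cv2.imread("pics/g.png")[:,400:],(160,120),interpolation=cv2.INTER_AREA).astype(int)
R=(slice(210,300),slice(280,330)); Rg=(slice(10,100),slice(50,100))
print("scene now-shut0",np.abs(s[R]-s0[R]).mean(),"open-shut0",np.abs(g[Rg]-s0[R]).mean())
X0=np.load("top0.npy",allow_pickle=True).item()
def strip(c):
    X=cloud(c);x=np.array([.9986,-.0523]);y=np.array([.0523,.9986]);d=X[...,:2]-[.6107,-.0143];bx=d@x;by=d@y
    m=(bx>-.03)&(bx<0)&(X[...,2]>.112)&(X[...,2]<.165)&(by>-.05)&(by<.19)
    return np.histogram(by[m],np.arange(-.05,.2,.02))[0]
print(strip(X0),strip(look("top")))
```

```text
now-shut0 [6.2 6.7 7.9 7.7 7.9 8.6 8.7 8.8 8.5 7.6] 7.9
now-open [ 4.9  5.5  6.  17.2 18.7 15.  12.7 12.1 10.   5. ] 10.5
open-shut0 [ 7.1  8.6 10.2 18.9 21.4 20.  18.1 16.8 15.4 10.4] 14.6
scene now-shut0 6.277703703703704 open-shut0 11.105925925925925
[63 62 59 66 65 41 33 34 38 34 23 18] [64 63 67 67 68 34 34 32 36 32 27 22]
```

```bash
python3 -c "
from plant import job
print(job.sign_off())"
```

```text
the job is handed in; nothing more can be done
None
```

I handed the job in: the middle key turned the lock and all three packs are in the box. The shutter is locked again, all three keys stand in the rack, and the beaker, eraser and bottle were not disturbed; I could not see the flap, but nothing is left near it.

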